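# Press the adapter and the pylon into the kit's foam insert

## Task

Finish packing the fitting kit. Take the largest of the three four-arm adapters out of the wooden rack, lay it flat on the bench with its raised hub face up and let go of it, then take it up again and press it, same face up, fully home in the cross-shaped cutout of the foam insert. Press the pylon tube fully home in its trough as well, clamp end in the wide pocket. Leave the other two adapters in the rack, and the parts already in the foam where they are.

Things in the scene. Friction and masses are not known exactly. Their poses are not given: they have to be found in the camera images.
- lug_a: largest nickel four-arm adapter, a flat cross 73 mm over its arms, about 75 g. Origin: hub centre at the underside; z points out of the hub face, x and y along the arms. Hub 28 mm across, z 0 to 15; arms 15 mm wide, z 1 to 11, ends rounded 13 mm wide and centred 30 mm out. It starts on edge in a rack pocket, one arm down, one up, z level and roughly away from the robot
- lug_c: middle four-arm adapter, 62 mm over its arms, 13 mm thick, on edge in the rack like lug_a; same axes. Stays where it is
- lug_d: smallest four-arm adapter, 58 mm over its arms, 12 mm thick, on edge in the rack like lug_a; same axes. Stays where it is
- rack: fixed block of light wood with dark end strips, 174 x 66 x 34 mm, origin at the centre of its underside, x along its row of three pockets 50 mm apart (pockets 16 mm deep, 11.5 x 17.5 mm). The adapters lean a little in them; any may stand in any pocket; the tallest reaches 91 mm above the bench. Between the rack and the pylon, 0.4 to 0.5 m ahead of the robot, the bench is clear for some 10 cm
- insert: charcoal foam insert with yellow cutout floors in a fixed grey steel tray, 189 x 254 mm, foam face 46 mm above the bench (rim 5 mm higher). Origin: centre of the underside; the pylon trough runs along y on its -x side, the cross cutout is at +x, +y
- cross_floor (a point): centre of the cross-shaped cutout, on its floor, 12.5 mm below the foam face; x and y along the slots. Slots 19 mm wide and 77 mm long; any quarter turn fits. A foam lip at each slot end stops lug_a about 8 mm above the floor; pressed at the hub with 10 to 15 N it goes down to the floor, its underside at this point and the hub 2.5 mm above the foam face, and stays pinched
- tube_end (a point): grey alloy pylon, 200 mm long, about 0.24 kg, lying on the bench: this point is on the axis at the open end of its tube (30 mm thick), 15 mm above the bench. The tube is bare for 133 mm from here; clamp end 41 mm thick beyond. y points along the tube to the clamp. It can roll about its axis
- clamp_mid (a point): point on the pylon's axis in the middle of its 50 mm long clamp, 158 mm from tube_end, 21 mm above the bench when it lies there; the pylon ends 42 mm beyond, in a dome. The mass centre is 38 mm from here towards tube_end
- trough_tube_end (a point): where tube_end lies when the pylon is home; y points along the trough to the wide clamp pocket. Trough 35 mm wide and 6 mm longer than the pylon at each end, floor 38 mm below the foam face; from 42 to 88 mm along y it widens to a finger recess 78 mm across, just as deep. Two pairs of foam lips, 22 and 110 mm along y, narrow the mouth to 25 mm, give way to 10 to 14 N pressed down and close over the tube
- trough_clamp_mid (a point): where clamp_mid lies when the pylon is home, in the middle of the wide pocket, 46 mm across; the clamp then stands about 4 mm above the foam face
- ball_adapter: polished ball-topped adapter, 43 mm across the base, 36 mm high, already packed in its round cutout. Origin at the centre of its underside. Stays there
- collar_b: black split clamp collar, 40 x 48 x 12 mm, already packed in its cutout. Origin in its underside. Stays there

How it is judged:
By the outcome, as a careful person would: the job done as asked, in the order asked, and still so for the second after the job is handed in, with the robot touching nothing.
It also fails if it takes over 72 s, if anything falls off the work surface, if the arm or the gripper's body presses on something with over 40 N, if the wrist force passes 120 N, or if a joint passes its speed limit or range.

## Robot

A 6-joint arm with a two-finger parallel gripper is mounted at the origin on a cart in front of the work surface, level with it; the furniture and walls round the work are solid. World frame = base frame: x ahead of the robot, y to its left, z up, the work surface at z = 0. Lengths are in m, angles in rad, forces in N, time in s.
With the tool pointing down it reaches from about 0.25 to 0.775 m from the base axis. Payload 4 kg.
Tool frame: the origin (TCP) lies midway between the tips of the shut fingers; the grasp point (between the pads) lies 19 mm behind it (robot.tcp_to_grasp is the distance from the TCP to the grasp point, in m); x points along the fingers, y is the direction in which the jaws open and shut, and the axes are right-handed (so a half turn about x gives the same grasp; the last joint's range is limited). The gripper opens to 94 mm and grips with 3 to 60 N. Pads are 16 mm wide; open, the fingers measure 119 mm over their backs; the gripper's body (75 mm by 177 mm) begins 78 mm behind the grasp point.
Start: joints at [1.208, 0.087, 1.371, -0, 1.684, -0.103], TCP at [0.141, 0.532, 0.206] pointing down, gripper open.
Joint ranges: [-3.1, 3.1], [-0.76, 2.03], [0.27, 2.55], [-1.08, 4.22], [0.17, 2.65], [-2.57, 2.57]. Speed limits (rad/s): [2.79, 2.79, 3.14, 3.14, 3.14, 3.14].

## Interface

Orientations are given as [roll, pitch, yaw] about the fixed x, y, z axes, in that order (R = Rz(yaw) Ry(pitch) Rx(roll)).
In Python, from bench import robot gives the robot as it stands.
- The arm moves only by the tool send_rows, never from a script. Its argument "increments" is a list of rows, each a list of 5 numbers: the opening, from -1 (shut) to 1 (fully open), so that 0 is half open, then the shift along the tool's x, y, z in m, then the turn about the tool's x in rad. In form: [[hand, tx, ty, tz, roll], ...]. A call has 1 to 5 rows; each row is the pose to reach, as a shift and turn from the pose commanded when the call began, along the tool's axes at that moment; what a row does not reach only later rows make up. A row lasts 1/12 s, in which the tool goes at most 41.7 mm and 7.16 degrees, less where a joint would pass 70% of its speed; a pose out of reach is approached as far as the arm can. A call with a gripper value outside its range is refused whole. The fingers move at their own pace and stop on an object; the grip force is fixed at half the most. Time passes only in rows, so rows that repeat a pose let the fingers close. It gives the time, the measured TCP pose, the force and the opening at its end, in the units of the state.
- robot.get_obs(): the state, without advancing time (a new reading comes with each control period).
- robot.snapshot(name): name is "scene" or "top" or "wrist"; returns a dict with "image" (420x560x3 uint8, red, green, blue), "intrinsics" (3x3 intrinsics, pixels), "world_from_camera" (4x4, takes a point from camera to world coordinates). Camera axes: x right, y down, z forward; pixel columns grow to the right and rows downward; lengths in m; the calibration is good to about 2 mm. The wrist camera is an equidistant fisheye: a pixel r from the principal point sees the ray r / f radians off the axis. A picture is of the moment at which its call begins. There is no depth.
- robot.close_job(): hands the job in, once; it reports no verdict.
The state is a dict: "time": time; "joint_positions": joint angles; "qvel": joint speeds; "joint_torque": joint torques, N m; "tool_pos": TCP position; "ee_rot": TCP orientation; "wrist_force": force on the tool from outside, world axes, zero at the start; "wrist_torque": the same for the moment, N m; "width": finger opening in m.
Only numpy, scipy, OpenCV 4.12 (cv2) and the standard library are available. Lean on these libraries where they do the work, as an engineer would, in place of code of your own. Each camera call takes 0.05 s, during which the arm holds its last target.

## Working session

There is one attempt and no reset: what is moved stays moved. The work goes in short steps, Python scripts to look and compute and a tool call to move; the robot and the scene stay as the last step left them, time stands still between calls to the robot, and variables do not carry over. Pictures are saved under pics/ and viewed, and the job is handed in when it is done.

Besides the shell and the picture viewer there is one more tool, called after "Emit:" as a command line: name --pt "numbers of a row" for each row, then --argument value for the rest. send_rows: Moves the arm, as the interface text tells. Its arguments: {"type":"object","properties":{"increments":{"type":"array"}},"required":["increments"]}

```bash
mkdir -p pics; ls; cat > h.py <<'E'
import numpy as np, cv2
from bench import robot
from scipy.spatial.transform import Rotation as R
def snap(n,fn):
    s=robot.snapshot(n); cv2.imwrite('pics/'+fn+'.png',s['image'][:,:,::-1]); np.savez('pics/'+fn+'.npz',**{k:np.array(v) for k,v in s.items()}); return s
def load(fn):
    return dict(np.load('pics/'+fn+'.npz'))
def ray(s,u,v,fish=False):
    K=np.array(s['intrinsics']);T=np.array(s['world_from_camera'])
    a=(u-K[0,2])/K[0,0];b=(v-K[1,2])/K[1,1]
    if fish:
        r=np.hypot(a,b); d=np.array([np.sin(r)*a/max(r,1e-9),np.sin(r)*b/max(r,1e-9),np.cos(r)])
    else: d=np.array([a,b,1.])
    d=T[:3,:3]@d; return T[:3,3],d/np.linalg.norm(d)
def onz(s,u,v,z,fish=False):
    o,d=ray(s,u,v,fish); return o+d*(z-o[2])/d[2]
def proj(s,p,fish=False):
    K=np.array(s['intrinsics']);T=np.array(s['world_from_camera'])
    c=T[:3,:3].T@(np.array(p)-T[:3,3])
    if fish:
        r=np.hypot(c[0],c[1]);t=np.arctan2(r,c[2]);a,b=c[0]/r*t,c[1]/r*t
    else: a,b=c[0]/c[2],c[1]/c[2]
    return np.array([K[0,0]*a+K[0,2],K[1,1]*b+K[1,2]])
def tri(o1,d1,o2,d2):
    A=np.stack([d1,-d2],1);t=np.linalg.lstsq(A,o2-o1,rcond=None)[0]
    p,q=o1+t[0]*d1,o2+t[1]*d2; return (p+q)/2,np.linalg.norm(p-q)
E
python3 - <<'E'
from h import *
np.set_printoptions(precision=4,suppress=True)
print(robot.get_obs(), robot.tcp_to_grasp)
for n in ['scene','top','wrist']:
    s=snap(n,n+'0'); print(n,s['intrinsics'],s['world_from_camera'])
E
```

```text
pics
{'time': 0.0, 'joint_positions': array([ 1.2079,  0.088 ,  1.3722, -0.    ,  1.6836, -0.1031]), 'qvel': array([ 0.    , -0.0024, -0.0014, -0.0012, -0.0001, -0.0007]), 'joint_torque': array([ -0.0006, -34.0192, -30.2425,   0.0716,   0.033 ,  -0.0002]), 'tool_pos': array([0.1411, 0.531 , 0.2043]), 'ee_rot': array([-1.6648,  1.5686, -1.9246]), 'wrist_force': array([ 0.161 , -0.4725, -0.6504]), 'wrist_torque': array([ 0.01  , -0.0015,  0.0009]), 'width': 0.09401087575258872} 0.0188
scene [[504.4827   0.     275.6508]
 [  0.     504.4827 203.8351]
 [  0.       0.       1.    ]] [[ 0.4725 -0.4635  0.7496 -0.5359]
 [-0.8813 -0.2366  0.4092 -0.5852]
 [-0.0123 -0.854  -0.5202  0.761 ]
 [ 0.      0.      0.      1.    ]]
top [[487.7877   0.     275.5571]
 [  0.     487.7877 208.7665]
 [  0.       0.       1.    ]] [[-0.0231 -0.9828  0.1832  0.2447]
 [-0.9995  0.027   0.0187 -0.0441]
 [-0.0233 -0.1827 -0.9829  1.1283]
 [ 0.      0.      0.      1.    ]]
wrist [[325.1923   0.     276.5307]
 [  0.     325.1923 211.6472]
 [  0.       0.       1.    ]] [[ 0.256   0.9309  0.2605  0.0643]
 [ 0.9667 -0.2461 -0.0704  0.5504]
 [-0.0015  0.2698 -0.9629  0.3844]
 [ 0.      0.      0.      1.    ]]
```

View pics/scene0.png

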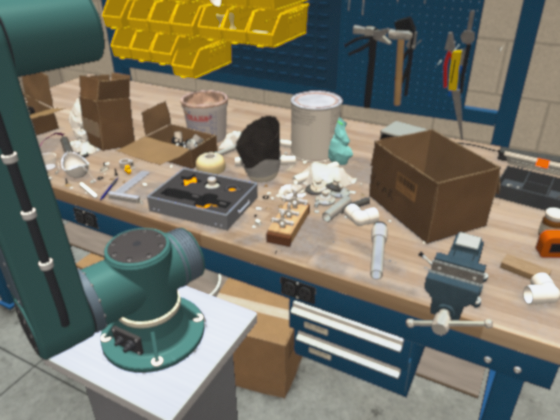

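View pics/top0.png

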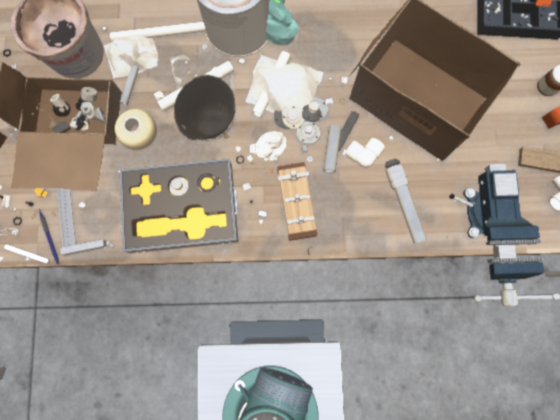

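View pics/wrist0.png

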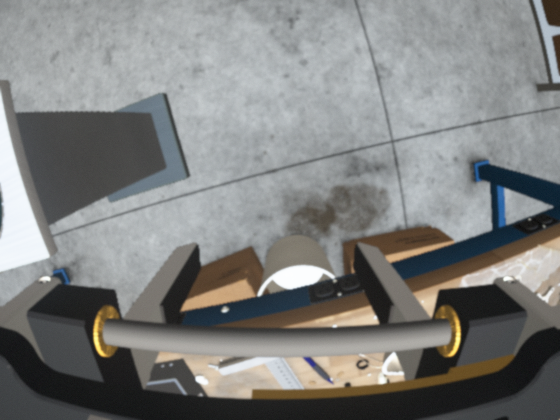

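```bash
python3 - <<'E'
from h import *
s=load('top0')['image'][:,:,::-1]
cv2.imwrite('pics/z1.png',cv2.resize(s[155:255,110:245],None,fx=5.5,fy=5.5,interpolation=cv2.INTER_CUBIC))
cv2.imwrite('pics/z2.png',cv2.resize(s[150:250,265:435],None,fx=4.5,fy=4.5,interpolation=cv2.INTER_CUBIC))
s=load('scene0')['image'][:,:,::-1]
cv2.imwrite('pics/z3.png',cv2.resize(s[160:285,250:400],None,fx=4.7,fy=4.7,interpolation=cv2.INTER_CUBIC))
E
```

```text
(no output)
```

View pics/z1.png

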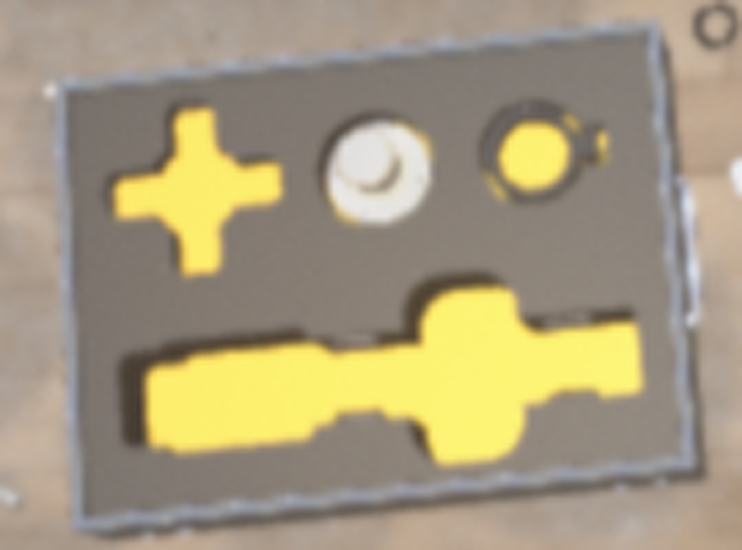

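View pics/z2.png

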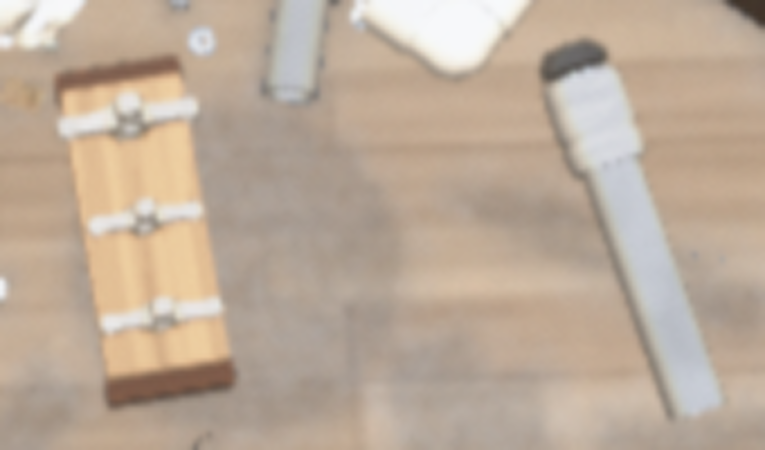

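View pics/z3.png

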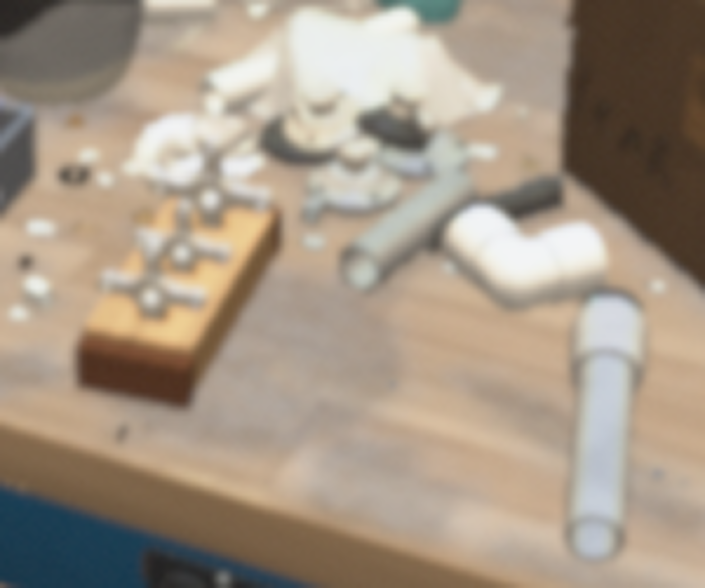

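```bash
cat >> h.py <<'E'
np.set_printoptions(precision=4,suppress=True)
def st():
    o=robot.get_obs(); M=R.from_euler('xyz',o['ee_rot']).as_matrix()
    print('t',round(o['time'],2),'tcp',o['tool_pos'],'F',o['wrist_force'],'w',round(o['width'],4),'q6',round(o['joint_positions'][5],3))
    print('toolx',M[:,0],'tooly yaw deg',np.degrees(np.arctan2(M[1,1],M[0,1])))
    return o,M
def go(tx,ty,tz,yaw=None):
    o,M=st(); d=M.T@(np.array([tx,ty,tz])-o['tool_pos'])
    print('shift',d.round(4))
    if yaw is not None:
        cur=np.arctan2(M[1,1],M[0,1]); a=(np.radians(yaw)-cur+np.pi/2)%np.pi-np.pi/2
        print('roll (tool x)',-a if M[2,0]<0 else a, 'q6 now',o['joint_positions'][5])
E
python3 - <<'E'
from h import *
st()
s=load('top0')
f=lambda x,y,z:onz(s,265+x/4.5-0.4,150+y/4.5-0.4,z)
a,b=f(68,127,.0545),f(193,105,.0545); print('lugA ends',a,b,np.linalg.norm(a-b),(a+b)/2, np.degrees(np.arctan2(*(a-b)[1::-1])))
for p,q in [((100,324),(218,307)),((95,226),(200,210))]:
    a,b=f(*p,.05),f(*q,.05);print(np.linalg.norm(a-b),(a+b)/2)
for p in [(58,75),(180,60),(110,400),(233,378)]: print('rack',f(*p,.034))
print('tube_end',f(698,408,.015),'clamp shoulder mid',f(612,162,.02),'dome',f(573,50,.02))
g=lambda x,y,z:onz(s,110+x/5.5-0.4,155+y/5.5-0.4,z)
print('cross left',g(115,199,.0335),'right',g(284,182,.046),'up',g(194,108,.0335),'down',g(202,273,.046))
print('trough clamp end',g(147,407,.008),'tube end',g(640,360,.046))
for p in [(55,85),(660,25),(75,530),(700,470)]: print('tray rim',g(*p,.051))
E
```

```text
t 0.15 tcp [0.1411 0.5312 0.2046] F [ 0.1235 -0.5691  0.4501] w 0.0938 q6 -0.103
toolx [-0.0006 -0.0016 -1.    ] tooly yaw deg 75.11413701020282
lugA ends [ 0.5158 -0.0347  0.0545] [ 0.5254 -0.098   0.0545] 0.06395403726935955 [ 0.5206 -0.0663  0.0545] 98.61322122924386
0.05927295989420541 [ 0.4192 -0.0775  0.05  ]
0.05325474855834424 [ 0.4689 -0.0734  0.05  ]
rack [ 0.5487 -0.0301  0.034 ]
rack [ 0.5549 -0.0931  0.034 ]
rack [ 0.3796 -0.0521  0.034 ]
rack [ 0.3891 -0.1141  0.034 ]
tube_end [ 0.3701 -0.3497  0.015 ] clamp shoulder mid [ 0.4979 -0.3141  0.02  ] dome [ 0.5581 -0.2981  0.02  ]
cross left [0.5003 0.3116 0.0335] right [0.5026 0.2369 0.046 ] up [0.5388 0.2792 0.0335] down [0.4649 0.2703 0.046 ]
trough clamp end [0.4153 0.3033 0.008 ] tube end [0.4236 0.0888 0.046 ]
tray rim [0.5457 0.3327 0.051 ]
tray rim [0.5641 0.0792 0.051 ]
tray rim [0.3592 0.3179 0.051 ]
tray rim [0.377  0.0641 0.051 ]
```

```bash
python3 - <<'E'
from h import *
go(.50,-.07,.25,97.5)
E
```

```text
t 0.15 tcp [0.1411 0.5312 0.2046] F [ 0.1235 -0.5691  0.4501] w 0.0938 q6 -0.103
toolx [-0.0006 -0.0016 -1.    ] tooly yaw deg 75.11413701020282
shift [-0.0447 -0.4889  0.5012]
roll (tool x) -0.39070701507230265 q6 now -0.1030897542993764
```

Emit:
send_rows --pt "1 -0.045 -0.489 0.501 -0.39" --pt "1 -0.045 -0.489 0.501 -0.39" --pt "1 -0.045 -0.489 0.501 -0.39" --pt "1 -0.045 -0.489 0.501 -0.39" --pt "1 -0.045 -0.489 0.501 -0.39"

```text
time: 0.57
tool_pos: [0.2448, 0.3572, 0.2182]
ee_rot: [-2.104, 1.57, -1.971]
wrist_force: [1.0, 0.3, 0.1]
width: 0.0939
```

```bash
python3 - <<'E'
from h import *
go(.50,-.07,.25,97.5)
E
```

```text
t 0.57 tcp [0.2448 0.3572 0.2182] F [1.0219 0.272  0.0808] w 0.0939 q6 -0.865
toolx [-0.0002 -0.0004 -1.    ] tooly yaw deg 97.6138139370494
shift [-0.0317 -0.4573  0.1964]
roll (tool x) 0.0019864279361694326 q6 now -0.8645845760688963
```

Emit:
send_rows --pt "1 -0.032 -0.457 0.196 0" --pt "1 -0.032 -0.457 0.196 0" --pt "1 -0.032 -0.457 0.196 0" --pt "1 -0.032 -0.457 0.196 0" --pt "1 -0.032 -0.457 0.196 0"

```text
time: 0.98
tool_pos: [0.3509, 0.1782, 0.2319]
ee_rot: [0.477, 1.57, 0.608]
wrist_force: [0.9, 0.4, 0.0]
width: 0.0939
```

```bash
python3 - <<'E'
from h import *
snap('wrist','w1')
go(.50,-.07,.25,97.5)
E
```

```text
t 1.03 tcp [0.3551 0.1714 0.2323] F [ 1.9275 -2.7814  1.221 ] w 0.0941 q6 -1.38
toolx [ 0.0039 -0.006  -1.    ] tooly yaw deg 96.83289742303326
shift [-0.0157 -0.257   0.1152]
roll (tool x) -0.011643136416608524 q6 now -1.3796161144025805
```

View pics/w1.png

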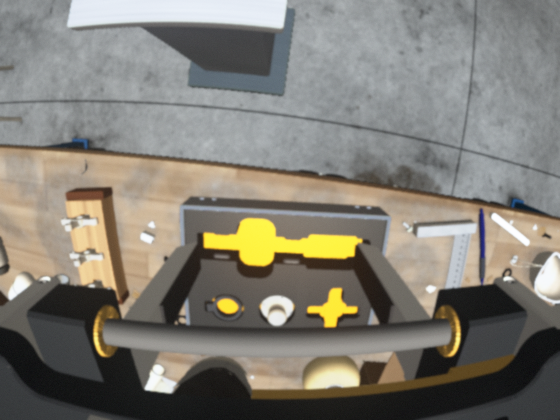

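```bash
python3 - <<'E'
from h import *
go(.56,-.07,.25,97.5)
E
```

```text
t 1.03 tcp [0.3551 0.1714 0.2323] F [ 1.9275 -2.7814  1.221 ] w 0.0941 q6 -1.38
toolx [ 0.0039 -0.006  -1.    ] tooly yaw deg 96.83289742303326
shift [-0.0155 -0.2642  0.1747]
roll (tool x) -0.011643136416608524 q6 now -1.3796161144025805
```

Emit:
send_rows --pt "1 -0.016 -0.264 0.175 0" --pt "1 -0.016 -0.264 0.175 0" --pt "1 -0.016 -0.264 0.175 0" --pt "1 -0.016 -0.264 0.175 0" --pt "1 -0.016 -0.264 0.175 0"

```text
time: 1.45
tool_pos: [0.4879, 0.0215, 0.2422]
ee_rot: [1.698, 1.57, 1.828]
wrist_force: [0.2, 0.5, -0.4]
width: 0.0943
```

Emit:
send_rows --pt "1 -0.008 -0.09 0.06 0" --pt "1 -0.008 -0.09 0.06 0" --pt "1 -0.008 -0.09 0.06 0" --pt "1 -0.008 -0.09 0.06 0" --pt "1 -0.008 -0.09 0.06 0"

```text
time: 1.87
tool_pos: [0.5585, -0.0591, 0.2491]
ee_rot: [2.647, 1.568, 2.775]
wrist_force: [0.2, -0.4, -0.1]
width: 0.0942
```

```bash
python3 - <<'E'
from h import *
snap('wrist','w2');snap('scene','s2')
go(.56,-.07,.25,97.5)
E
```

```text
t 1.97 tcp [ 0.5578 -0.0575  0.25  ] F [-0.8608 -0.2497  0.6788] w 0.094 q6 -1.906
toolx [-0.001   0.0008 -1.    ] tooly yaw deg 97.49445565006599
shift [ 0.     -0.0127  0.0006]
roll (tool x) -9.676716123130369e-05 q6 now -1.9057342073042989
```

View pics/w2.png

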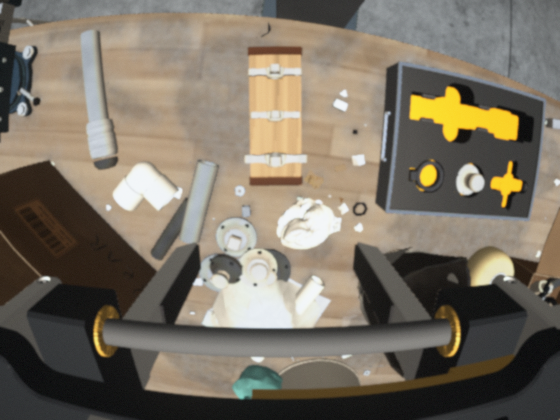

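View pics/s2.png

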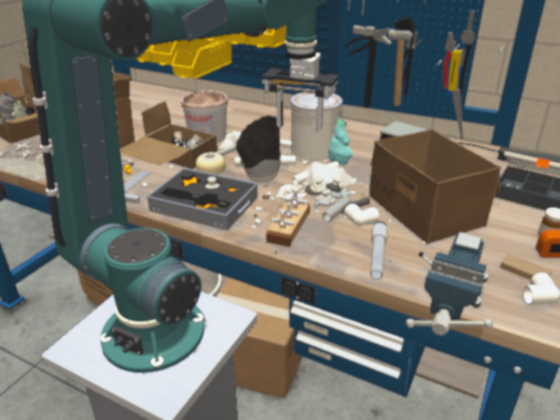

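```bash
python3 - <<'E'
from h import *
s=load('w2')['image'][:,:,::-1]
cv2.imwrite('pics/z4.png',cv2.resize(s[40:195,235:320],None,fx=7,fy=3.8*1.0,interpolation=cv2.INTER_CUBIC))
cv2.imwrite('pics/z4.png',cv2.resize(s[130:195,235:320],None,fx=9,fy=9,interpolation=cv2.INTER_CUBIC))
E
```

```text
(no output)
```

View pics/z4.png

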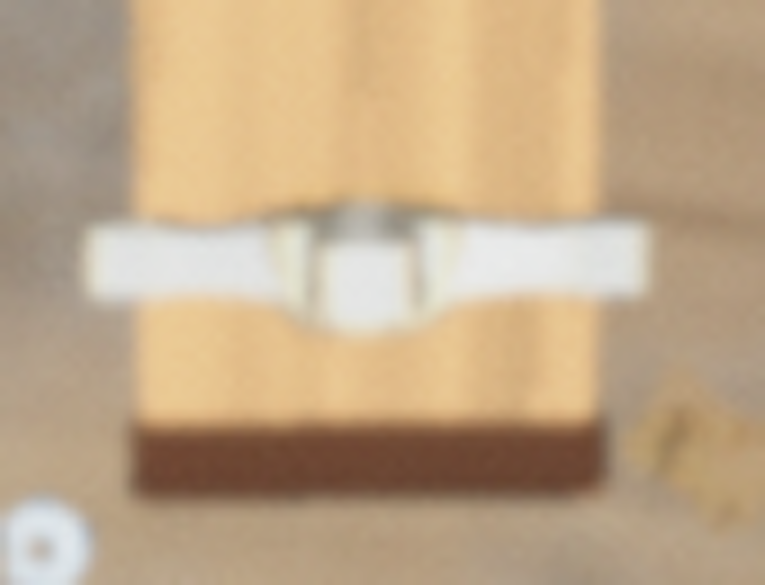

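```bash
python3 - <<'E'
from h import *
s=load('w2'); F=True
f=lambda x,y,z:onz(s,235+x/9-.45,130+y/9-.45,z,True)
a,b=f(85,262,.0545),f(650,260,.0545);c=(a+b)/2
print(a,b,np.linalg.norm(a-b),c,np.degrees(np.arctan2(*(b-a)[1::-1])))
top=f(363,283,.09);print('top arm',top)
print('hub rows',f(363,335,.055),f(363,200,.055))
for p in [(135,425),(605,425),(132,495),(605,495)]: print(f(*p,.034))
print(s['world_from_camera'])
# check in top0
t=load('top0'); print(proj(t,a),proj(t,b)); sc=load('scene0'); print(proj(sc,a),proj(sc,b),proj(sc,top))
g=lambda x,y,z:onz(s,x,y,z,True)
print('pylon end',g(91,31,.015),'clamp end',g(107,165,.02))
print('cross L/R',g(490,185,.046),g(523,185,.046),g(507,163,.046),g(507,205,.046))
E
```

```text
[ 0.525  -0.102   0.0545] [ 0.5154 -0.03    0.0545] 0.07266300076262838 [ 0.5202 -0.066   0.0545] 97.56802148981208
top arm [ 0.5192 -0.0666  0.09  ]
hub rows [ 0.5299 -0.0653  0.055 ] [ 0.5126 -0.0675  0.055 ]
[ 0.5489 -0.0944  0.034 ]
[ 0.5407 -0.0306  0.034 ]
[ 0.5587 -0.0937  0.034 ]
[ 0.5504 -0.0292  0.034 ]
[[-0.1287  0.9555  0.2655  0.48  ]
 [ 0.9917  0.1236  0.0362 -0.0705]
 [ 0.0018  0.2679 -0.9634  0.4292]
 [ 0.      0.      0.      1.    ]]
[309.2812 173.0708] [277.619  178.0664]
[306.8414 202.8347] [281.5307 198.2524] [294.2017 189.3931]
pylon end [ 0.3648 -0.3494  0.015 ] clamp end [ 0.5563 -0.2971  0.02  ]
cross L/R [0.5087 0.2361 0.046 ] [0.4975 0.3033 0.046 ] [0.4722 0.2601 0.046 ] [0.532 0.279 0.046]
```

```bash
python3 - <<'E'
from h import *
go(.5202,-.066,.12,97.5)
E
```

```text
t 1.97 tcp [ 0.5578 -0.0575  0.25  ] F [-0.8608 -0.2497  0.6788] w 0.094 q6 -1.906
toolx [-0.001   0.0008 -1.    ] tooly yaw deg 97.49445565006599
shift [ 0.1301 -0.0036 -0.0382]
roll (tool x) -9.676716123130369e-05 q6 now -1.9057342073042989
```

Emit:
send_rows --pt "1 0.0 -0.004 -0.038 0" --pt "1 0.035 -0.004 -0.038 0" --pt "1 0.07 -0.004 -0.038 0" --pt "1 0.1 -0.004 -0.038 0" --pt "1 0.13 -0.004 -0.038 0"

```text
time: 2.38
tool_pos: [0.5201, -0.0656, 0.1196]
ee_rot: [-0.049, 1.57, 0.083]
wrist_force: [0.6, -1.0, 0.2]
width: 0.0937
```

Emit:
send_rows --pt "1 0 0 0 0" --pt "1 0 0 0 0"

```text
time: 2.55
tool_pos: [0.5194, -0.0658, 0.1194]
ee_rot: [2.704, 1.567, 2.836]
wrist_force: [0.3, 0.2, 1.1]
width: 0.0941
```

```bash
python3 - <<'E'
from h import *
go(.5202,-.066,.045,97.5);snap('wrist','w3')
E
```

```text
t 2.55 tcp [ 0.5194 -0.0658  0.1194] F [0.3499 0.2098 1.1346] w 0.0941 q6 -1.937
toolx [-0.0034  0.0011 -1.    ] tooly yaw deg 97.55643898917305
shift [ 0.0744 -0.0004  0.001 ]
roll (tool x) 0.0009850461875668959 q6 now -1.9371628418135434
```

View pics/w3.png

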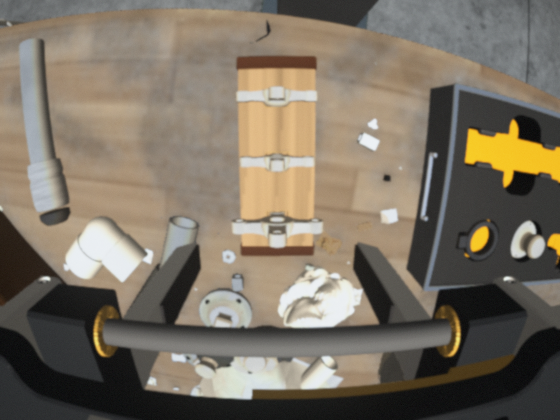

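```bash
python3 - <<'E'
from h import *
s=load('w3')
cv2.imwrite('pics/z5.png',cv2.resize(s['image'][205:260,220:335,::-1],None,fx=6.5,fy=6.5,interpolation=cv2.INTER_CUBIC))
E
```

```text
(no output)
```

View pics/z5.png

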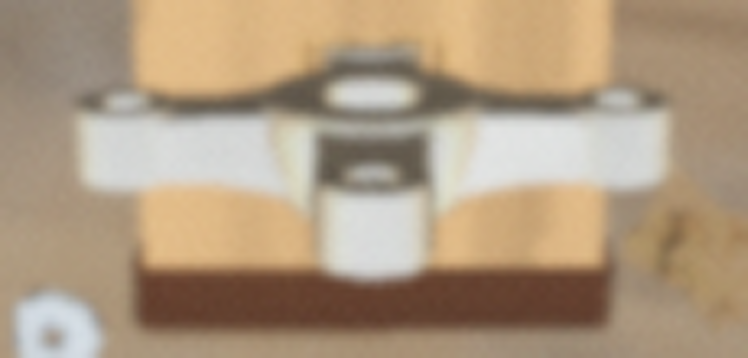

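```bash
python3 - <<'E'
from h import *
s=load('w3')
f=lambda x,y,z:onz(s,220+x/6.5-.42,205+y/6.5-.42,z,True)
a,b=f(78,147,.058),f(668,147,.058);print(a,b,np.linalg.norm(a-b),(a+b)/2)
print('front/back',f(370,188,.060),f(370,110,.058),'top arm',f(370,195,.091),f(370,275,.091))
E
```

```text
[ 0.5247 -0.1016  0.058 ] [ 0.5152 -0.0307  0.058 ] 0.071467451290729 [ 0.52   -0.0661  0.058 ]
front/back [ 0.5244 -0.0659  0.06  ] [ 0.5153 -0.0671  0.058 ] top arm [ 0.5144 -0.0673  0.091 ] [ 0.5233 -0.0661  0.091 ]
```

Emit:
send_rows --pt "1 0.03 0 0.001 0" --pt "1 0.055 0 0.001 0" --pt "1 0.0745 0 0.001 0" --pt "1 0.0745 0 0.001 0"

```text
time: 2.93
tool_pos: [0.521, -0.0665, 0.0446]
ee_rot: [2.719, 1.568, 2.85]
wrist_force: [0.0, 0.5, -0.8]
width: 0.0942
```

Emit:
send_rows --pt "-1 0 0 0 0" --pt "-1 0 0 0 0" --pt "-1 0 0 0 0" --pt "-1 0 0 0 0" --pt "-1 0 0 0 0"

```text
time: 3.35
tool_pos: [0.5239, -0.0675, 0.0484]
ee_rot: [-0.299, 1.566, -0.169]
wrist_force: [-0.8, 0.2, 5.7]
width: 0.0716
```

```bash
python3 - <<'E'
from h import *
st();snap('wrist','w4');snap('scene','s4')
E
```

```text
t 3.35 tcp [ 0.5239 -0.0675  0.0484] F [-0.7784  0.1845  5.6908] w 0.0716 q6 -1.937
toolx [ 0.0046 -0.0008 -1.    ] tooly yaw deg 97.46119434361681
```

View pics/w4.png

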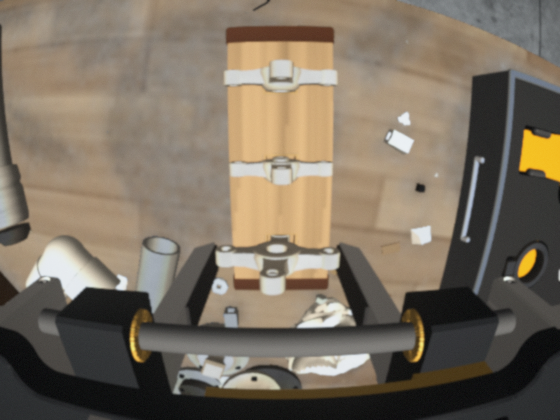

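Emit:
send_rows --pt "-1 0 0 0 0" --pt "-1 0 0 0 0" --pt "-1 0 0 0 0"

```text
time: 3.7
tool_pos: [0.5239, -0.0675, 0.0483]
ee_rot: [-0.286, 1.566, -0.156]
wrist_force: [-0.2, 0.5, 6.0]
width: 0.0715
```

```bash
python3 - <<'E'
from h import *
st();s=snap('wrist','w5')
cv2.imwrite('pics/z6.png',cv2.resize(s['image'][215:310,190:370,::-1],None,fx=4.4,fy=4.4,interpolation=cv2.INTER_CUBIC))
E
```

```text
t 3.7 tcp [ 0.5239 -0.0675  0.0483] F [-0.1936  0.5065  5.9848] w 0.0715 q6 -1.937
toolx [ 0.0045 -0.0007 -1.    ] tooly yaw deg 97.45587161740102
```

View pics/z6.png

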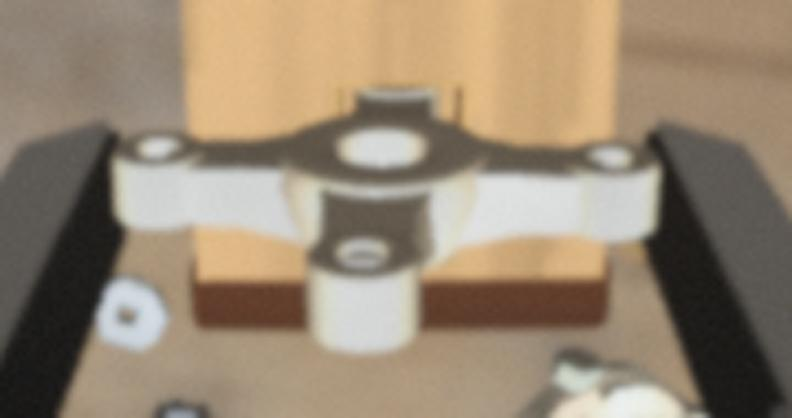

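Emit:
send_rows --pt "-1 -0.01 0 0 0" --pt "-1 -0.025 0 0 0" --pt "-1 -0.045 0 0 0" --pt "-1 -0.065 0 0 0" --pt "-1 -0.065 0 0 0"

```text
time: 4.17
tool_pos: [0.5246, -0.0679, 0.1157]
ee_rot: [-0.375, 1.563, -0.244]
wrist_force: [0.3, -0.7, -0.3]
width: 0.071
```

```bash
python3 - <<'E'
from h import *
st();s=snap('wrist','w6');t=snap('scene','s6')
cv2.imwrite('pics/z6.png',cv2.resize(s['image'][215:310,190:370,::-1],None,fx=4.4,fy=4.4,interpolation=cv2.INTER_CUBIC))
cv2.imwrite('pics/z7.png',cv2.resize(t['image'][130:260,230:360,::-1],None,fx=4.4,fy=4.4,interpolation=cv2.INTER_CUBIC))
E
```

```text
t 4.17 tcp [ 0.5246 -0.0679  0.1157] F [ 0.3028 -0.6639 -0.2652] w 0.071 q6 -1.937
toolx [ 0.0079 -0.002  -1.    ] tooly yaw deg 97.45773931065207
```

View pics/z6.png

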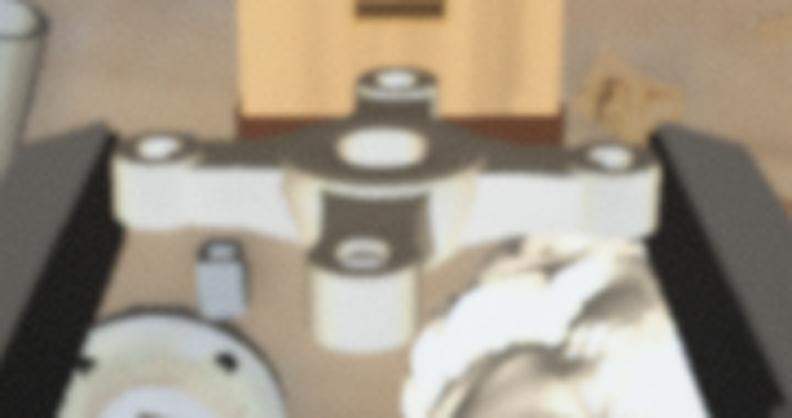

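View pics/z7.png

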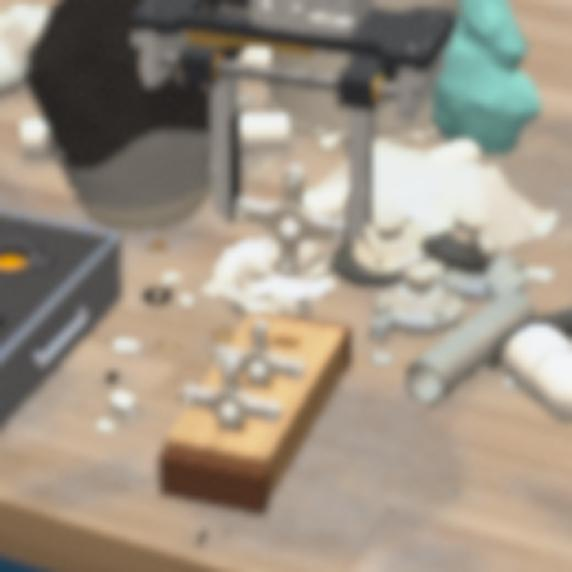

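```bash
python3 - <<'E'
from h import *
go(.475,-.205,.118)
E
```

```text
t 4.27 tcp [ 0.5225 -0.0673  0.1115] F [-1.1991 -0.6834 -1.1761] w 0.0719 q6 -1.937
toolx [ 0.0015 -0.0003 -1.    ] tooly yaw deg 97.45534571591759
shift [-0.0066 -0.1304 -0.0649]
```

Emit:
send_rows --pt "-1 -0.007 -0.04 0 0" --pt "-1 -0.007 -0.08 0 0" --pt "-1 -0.007 -0.115 -0.02 0" --pt "-1 -0.007 -0.13 -0.05 0" --pt "-1 -0.007 -0.13 -0.065 0"

```text
time: 4.68
tool_pos: [0.4713, -0.2075, 0.1152]
ee_rot: [2.907, 1.565, 3.033]
wrist_force: [0.2, 1.3, -0.9]
width: 0.0716
```

Emit:
send_rows --pt "-1 0.025 0 0 0" --pt "-1 0.05 0 0 0" --pt "-1 0.07 0 0 0" --pt "-1 0.07 0 0 0"

```text
time: 5.02
tool_pos: [0.4697, -0.2021, 0.041]
ee_rot: [2.49, 1.557, 2.619]
wrist_force: [-1.2, 1.3, -1.4]
width: 0.0716
```

```bash
python3 - <<'E'
from h import *
st();s=snap('wrist','w7');t=snap('scene','s7')
cv2.imwrite('pics/z6.png',cv2.resize(s['image'][190:320,180:380,::-1],None,fx=4,fy=4,interpolation=cv2.INTER_CUBIC))
cv2.imwrite('pics/z7.png',cv2.resize(t['image'][130:280,230:400,::-1],None,fx=4,fy=4,interpolation=cv2.INTER_CUBIC))
E
```

```text
t 5.02 tcp [ 0.4697 -0.2021  0.041 ] F [-1.1846  1.304  -1.3766] w 0.0716 q6 -2.218
toolx [-0.0118  0.0068 -0.9999] tooly yaw deg 97.42169545816924
```

View pics/z6.png

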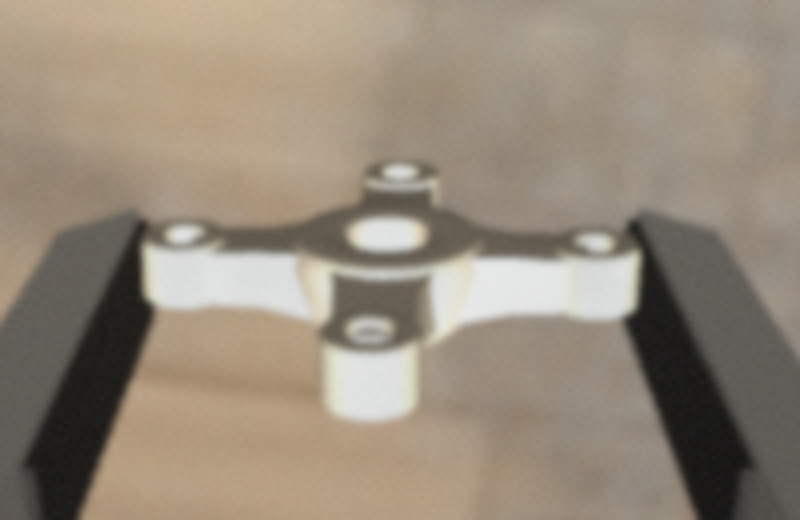

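View pics/z7.png

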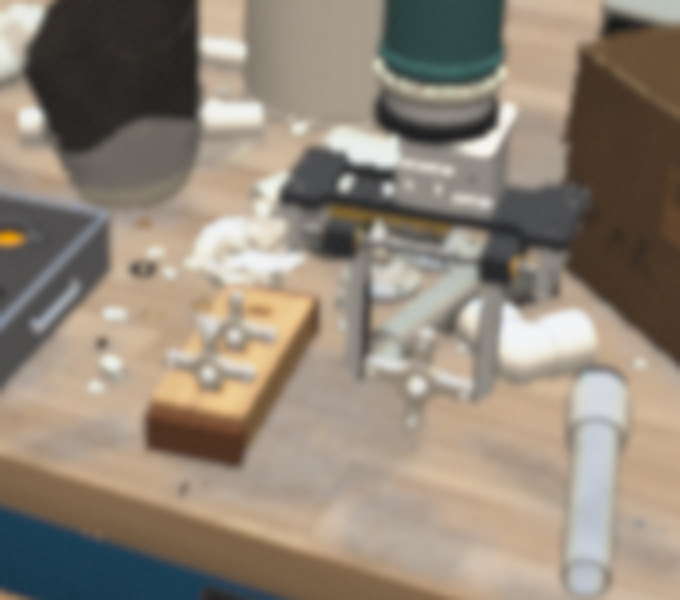

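Emit:
send_rows --pt "-1 0.005 0 -0.001 0" --pt "-1 0.009 0 -0.003 0" --pt "-1 0.012 0 -0.006 0" --pt "-1 0.0135 0 -0.01 0" --pt "-1 0.015 0 -0.014 0"

```text
time: 5.53
tool_pos: [0.4605, -0.2064, 0.0331]
ee_rot: [-0.642, 1.57, -0.511]
wrist_force: [-0.4, 0.6, -0.2]
width: 0.0713
```

```bash
python3 - <<'E'
from h import *
st();s=snap('wrist','w8');t=snap('scene','s8')
a=cv2.resize(s['image'][190:320,180:380,::-1],None,fx=3.9,fy=3.9,interpolation=cv2.INTER_CUBIC)
cv2.imwrite('pics/z8.png',a)
E
```

```text
t 5.53 tcp [ 0.4605 -0.2064  0.0331] F [-0.3769  0.6386 -0.1995] w 0.0713 q6 -2.235
toolx [ 0.0004 -0.0002 -1.    ] tooly yaw deg 97.47006957719184
```

View pics/z8.png

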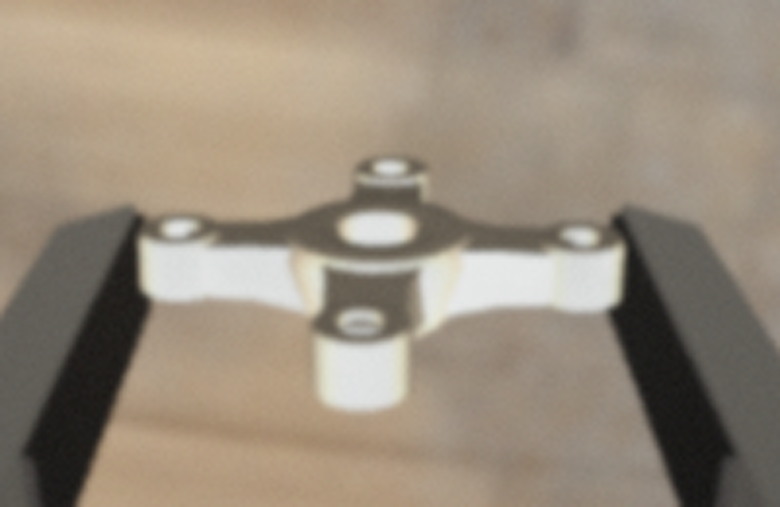

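Emit:
send_rows --pt "-1 0.003 0 -0.002 0" --pt "-1 0.0045 0 -0.005 0" --pt "-1 0.006 0 -0.009 0" --pt "-1 0.0075 0 -0.013 0" --pt "-1 0.0095 0 -0.017 0"

```text
time: 6.05
tool_pos: [0.4478, -0.2096, 0.0277]
ee_rot: [-0.403, 1.56, -0.273]
wrist_force: [1.3, 2.0, 12.0]
width: 0.0712
```

```bash
python3 - <<'E'
from h import *
st();s=snap('wrist','w9')
a=cv2.resize(s['image'][190:320,180:380,::-1],None,fx=3.9,fy=3.9,interpolation=cv2.INTER_CUBIC)
cv2.imwrite('pics/z9.png',a)
E
```

```text
t 6.05 tcp [ 0.4478 -0.2096  0.0277] F [ 1.3096  1.9654 11.9541] w 0.0712 q6 -2.256
toolx [ 0.0099 -0.0028 -0.9999] tooly yaw deg 97.46725035782325
```

View pics/z9.png

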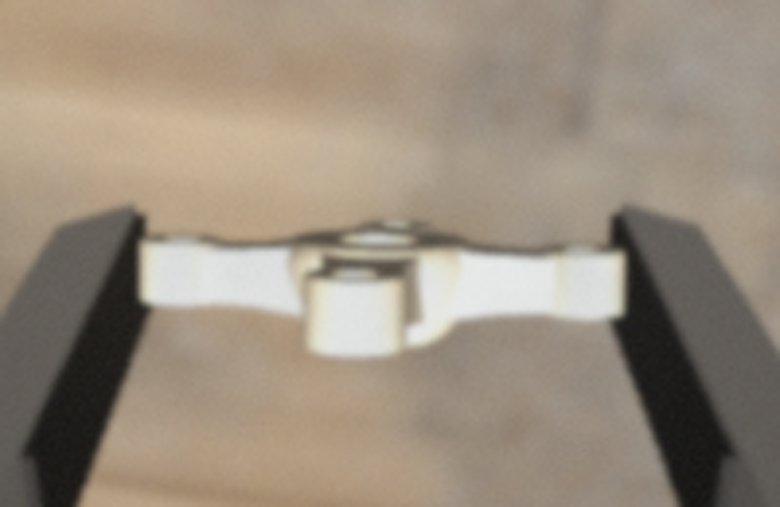

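Emit:
send_rows --pt "-1 0.002 0 -0.005 0" --pt "-1 0.005 0 -0.009 0" --pt "-1 0.008 0 -0.013 0" --pt "-1 0.011 0 -0.016 0" --pt "-1 0.014 0 -0.018 0"

```text
time: 6.52
tool_pos: [0.4276, -0.2141, 0.0123]
ee_rot: [-1.107, 1.562, -0.977]
wrist_force: [-1.9, -4.1, 5.7]
width: 0.0704
```

```bash
python3 - <<'E'
from h import *
st();s=snap('wrist','w10')
a=cv2.resize(s['image'][190:320,180:380,::-1],None,fx=3.9,fy=3.9,interpolation=cv2.INTER_CUBIC)
cv2.imwrite('pics/z10.png',a)
E
```

```text
t 6.52 tcp [ 0.4276 -0.2141  0.0123] F [-1.9102 -4.0934  5.6525] w 0.0704 q6 -2.28
toolx [ 0.0047 -0.007  -1.    ] tooly yaw deg 97.4452256014067
```

View pics/z10.png

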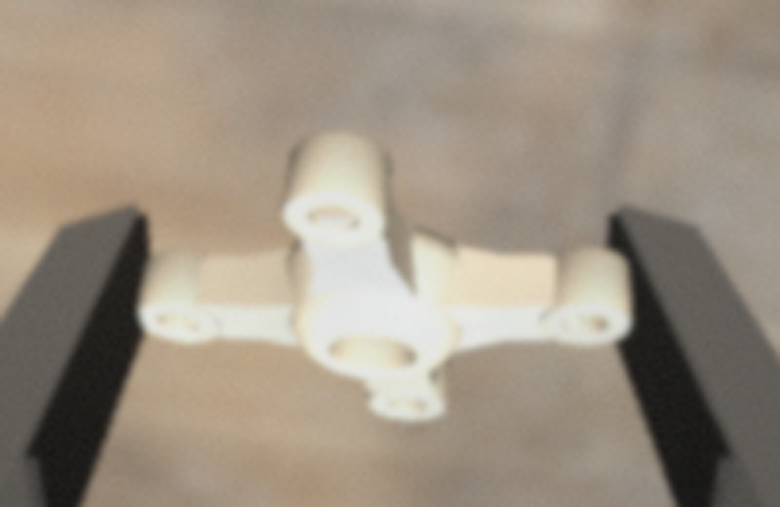

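Emit:
send_rows --pt "-1 0.002 0 -0.002 0" --pt "-1 0.004 0 -0.004 0" --pt "-1 0.006 0 -0.005 0" --pt "-1 0.006 0 -0.005 0"

```text
time: 6.9
tool_pos: [0.4205, -0.2111, 0.0027]
ee_rot: [2.065, 1.57, 2.195]
wrist_force: [0.5, -2.1, 2.5]
width: 0.0696
```

```bash
python3 - <<'E'
from h import *
st();s=snap('wrist','w11')
a=cv2.resize(s['image'][190:320,180:380,::-1],None,fx=3.9,fy=3.9,interpolation=cv2.INTER_CUBIC)
cv2.imwrite('pics/z11.png',a)
E
```

```text
t 6.9 tcp [ 0.4205 -0.2111  0.0027] F [ 0.4536 -2.0684  2.5237] w 0.0696 q6 -2.287
toolx [-0.0007  0.001  -1.    ] tooly yaw deg 97.45121408688627
```

View pics/z11.png

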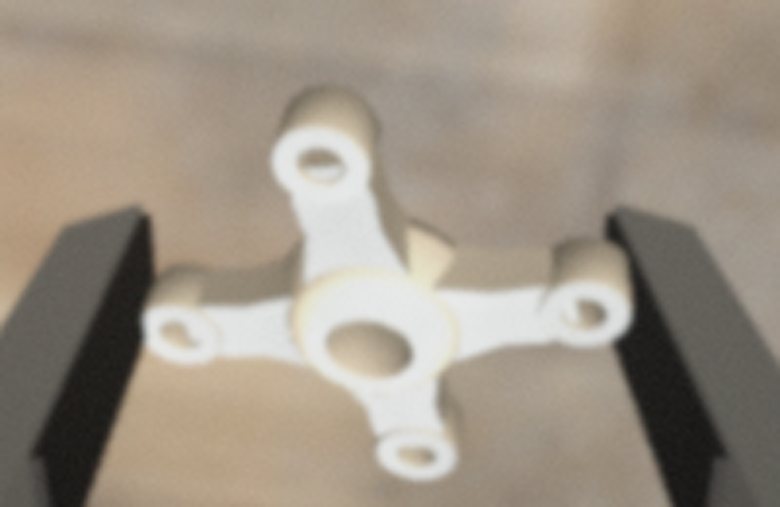

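Emit:
send_rows --pt "1 0 0 0 0" --pt "1 0 0 0 0" --pt "1 0 0 0 0" --pt "1 0 0 0 0" --pt "1 0 0 0 0"

```text
time: 7.37
tool_pos: [0.4208, -0.2111, 0.003]
ee_rot: [2.099, 1.57, 2.229]
wrist_force: [0.6, -0.2, -0.3]
width: 0.0934
```

```bash
python3 - <<'E'
from h import *
st();s=snap('wrist','w12')
a=cv2.resize(s['image'][190:320,180:380,::-1],None,fx=3.9,fy=3.9,interpolation=cv2.INTER_CUBIC)
cv2.imwrite('pics/z12.png',a)
E
```

```text
t 7.37 tcp [ 0.4208 -0.2111  0.003 ] F [ 0.5503 -0.1839 -0.3003] w 0.0934 q6 -2.287
toolx [-0.0007  0.0009 -1.    ] tooly yaw deg 97.47244472764709
```

View pics/z12.png

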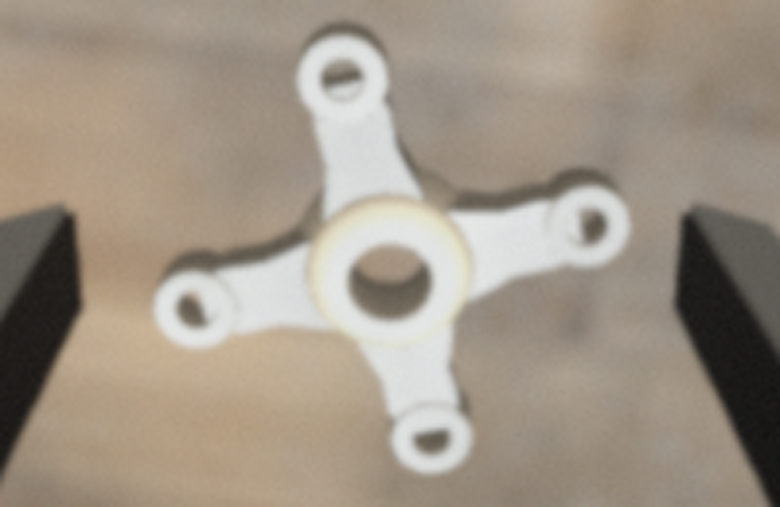

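Emit:
send_rows --pt "1 -0.03 0 0 0" --pt "1 -0.06 0 0.015 0" --pt "1 -0.09 0 0.03 0" --pt "1 -0.1 0 0.04 0" --pt "1 -0.1 0 0.04 0"

```text
time: 7.83
tool_pos: [0.4643, -0.2074, 0.1075]
ee_rot: [-0.585, 1.562, -0.453]
wrist_force: [-0.6, 0.1, -0.3]
width: 0.0942
```

```bash
python3 - <<'E'
from h import *
st();s=snap('wrist','w13')
a=cv2.resize(s['image'][130:280,180:380,::-1],None,fx=3.9,fy=3.9,interpolation=cv2.INTER_CUBIC)
cv2.imwrite('pics/z13.png',a)
E
```

```text
t 7.83 tcp [ 0.4643 -0.2074  0.1075] F [-0.6222  0.1313 -0.28  ] w 0.0942 q6 -2.234
toolx [ 0.0077 -0.0037 -1.    ] tooly yaw deg 97.53035408625963
```

View pics/z13.png

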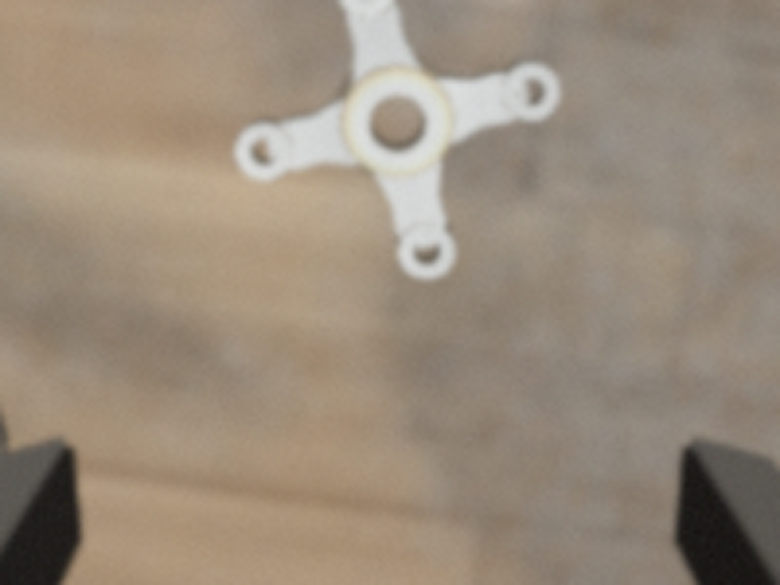

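```bash
python3 - <<'E'
from h import *
s=load('w13')
f=lambda x,y,z:onz(s,180+x/3.9-.4,130+y/3.9-.4,z,True)
L,Rr,B,H=f(263,151,.011),f(533,92,.011),f(427,251,.011),f(397,120,.015)
print(L,Rr,B,H,np.linalg.norm(L-Rr),(L+Rr)/2,np.linalg.norm(B-(L+Rr)/2))
d=Rr-L;print(np.degrees(np.arctan2(d[1],d[0])))
d=B-(L+Rr)/2;print(np.degrees(np.arctan2(d[1],d[0])))
c=(L+Rr)/2
print('cmd yaw'); go(c[0],c[1],.05,np.degrees(np.arctan2((Rr-L)[1],(Rr-L)[0])))
E
```

```text
[ 0.428  -0.2391  0.011 ] [ 0.4071 -0.1822  0.011 ] [ 0.4456 -0.2002  0.011 ] [ 0.4169 -0.2109  0.015 ] 0.06061053630663787 [ 0.4176 -0.2106  0.011 ] 0.029970918842861776
110.17494588097674
20.414693807595388
cmd yaw
t 7.88 tcp [ 0.462  -0.2067  0.1048] F [ 0.0188  0.8881 -0.9197] w 0.0938 q6 -2.235
toolx [ 0.0028 -0.0015 -1.    ] tooly yaw deg 97.51814495643544
shift [ 0.0547  0.002  -0.0447]
roll (tool x) -0.22090284890270828 q6 now -2.234815784636823
```

Emit:
send_rows --pt "1 0.0 0.002 -0.02 0.125" --pt "1 0.01 0.002 -0.045 0.25" --pt "1 0.02 0.002 -0.045 0.375" --pt "1 0.03 0.002 -0.045 0.5" --pt "1 0.035 0.002 -0.045 0.62"

```text
time: 8.3
tool_pos: [0.4126, -0.2089, 0.0647]
ee_rot: [3.068, 1.564, 2.571]
wrist_force: [0.7, -0.1, -0.2]
width: 0.094
```

Emit:
send_rows --pt "1 0 0 0 0.125" --pt "1 0 0 0 0.25" --pt "1 0 0 0 0.375" --pt "1 0 0 0 0.5" --pt "1 0 0 0 0.62"

```text
time: 8.72
tool_pos: [0.4136, -0.2093, 0.0659]
ee_rot: [-2.58, 1.566, 2.587]
wrist_force: [0.3, 0.6, 0.3]
width: 0.0938
```

```bash
python3 - <<'E'
from h import *
go(.4174,-.2107,.05,20.3)
s=snap('wrist','w14')
E
```

```text
t 8.72 tcp [ 0.4136 -0.2093  0.0659] F [0.318  0.5902 0.3306] w 0.0938 q6 -1.045
toolx [-0.0043  0.0026 -1.    ] tooly yaw deg 26.03935761466855
shift [0.0159 0.0028 0.003 ]
roll (tool x) 0.10017068732537426 q6 now -1.0451445472863055
```

View pics/w14.png

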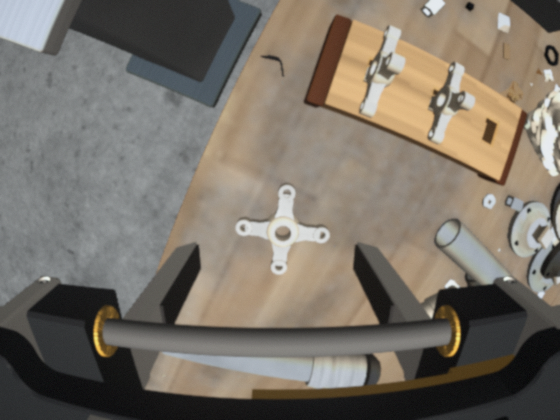

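```bash
python3 - <<'E'
from h import *
s=load('w14')
f=lambda x,y,z:onz(s,x,y,z,True)
L,Rr,H=f(244,227.5,.011),f(324,234.5,.011),f(283,231,.015)
print(L,Rr,H,np.linalg.norm(L-Rr),(L+Rr)/2);d=Rr-L;print(np.degrees(np.arctan2(d[1],d[0])))
go(.4172,-.2105,.005,20.3)
E
```

```text
[ 0.39   -0.2209  0.011 ] [ 0.4478 -0.199   0.011 ] [ 0.4173 -0.2091  0.015 ] 0.061736240710291816 [ 0.4189 -0.2099  0.011 ]
20.80364151818523
t 8.77 tcp [ 0.4136 -0.2092  0.0659] F [0.4607 1.1047 0.7691] w 0.094 q6 -1.042
toolx [-0.0042  0.0027 -1.    ] tooly yaw deg 25.839231969817828
shift [0.0609 0.0028 0.003 ]
roll (tool x) 0.09667783590505219 q6 now -1.0416255085196318
```

Emit:
send_rows --pt "1 0.02 0.003 0.003 0.095" --pt "1 0.04 0.003 0.003 0.095" --pt "1 0.055 0.003 0.003 0.095" --pt "1 0.06 0.003 0.003 0.095" --pt "1 0.06 0.003 0.003 0.095"

```text
time: 9.18
tool_pos: [0.4172, -0.2101, 0.0055]
ee_rot: [-2.522, 1.564, 2.558]
wrist_force: [-0.3, -0.2, 0.3]
width: 0.094
```

```bash
python3 - <<'E'
from h import *
go(.418,-.2103,.0045,20.5)
s=snap('wrist','w15')
a=cv2.resize(s['image'][190:320,180:380,::-1],None,fx=3.9,fy=3.9,interpolation=cv2.INTER_CUBIC)
cv2.imwrite('pics/z15.png',a)
E
```

```text
t 9.18 tcp [ 0.4172 -0.2101  0.0055] F [-0.3102 -0.1612  0.3295] w 0.094 q6 -0.955
toolx [-0.0055  0.0036 -1.    ] tooly yaw deg 21.04396939918458
shift [0.001  0.0006 0.0004]
roll (tool x) 0.009494057045866366 q6 now -0.9552229548362638
```

View pics/z15.png

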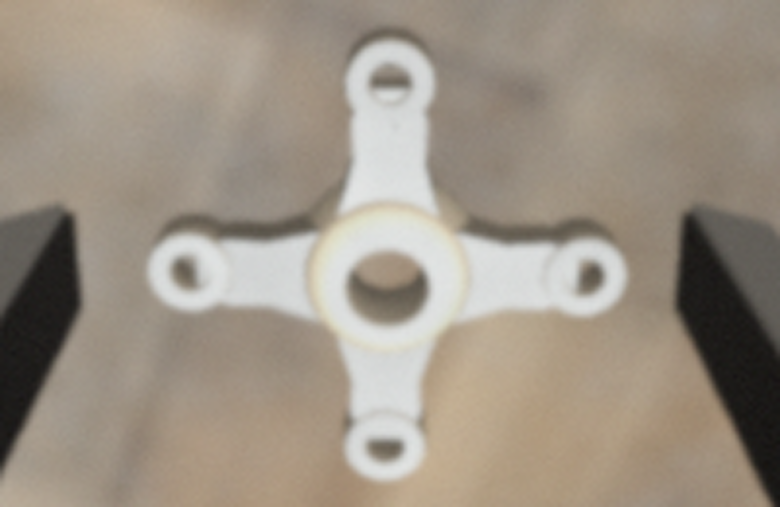

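Emit:
send_rows --pt "-1 0.001 0 0 0.008" --pt "-1 0.001 0 0 0.008" --pt "-1 0.001 0 0 0.008" --pt "-1 0.001 0 0 0.008" --pt "-1 0.001 0 0 0.008"

```text
time: 9.65
tool_pos: [0.4204, -0.2119, 0.0082]
ee_rot: [0.655, 1.569, -0.558]
wrist_force: [-0.1, 0.1, 1.8]
width: 0.0702
```

Emit:
send_rows --pt "-1 0 0 0 0" --pt "-1 -0.02 0 0 0" --pt "-1 -0.05 0 0 0" --pt "-1 -0.08 0 0 0" --pt "-1 -0.1 0 0 0"

```text
time: 10.07
tool_pos: [0.4205, -0.2119, 0.1099]
ee_rot: [0.686, 1.568, -0.526]
wrist_force: [1.4, -0.0, -0.3]
width: 0.0701
```

```bash
python3 - <<'E'
from h import *
st()
s=snap('wrist','w16')
a=cv2.resize(s['image'][190:320,180:380,::-1],None,fx=3.9,fy=3.9,interpolation=cv2.INTER_CUBIC)
cv2.imwrite('pics/z16.png',a)
E
```

```text
t 10.07 tcp [ 0.4205 -0.2119  0.1099] F [ 1.445  -0.0036 -0.2942] w 0.0701 q6 -0.946
toolx [ 0.0023 -0.0013 -1.    ] tooly yaw deg 20.517574293695453
```

View pics/z16.png

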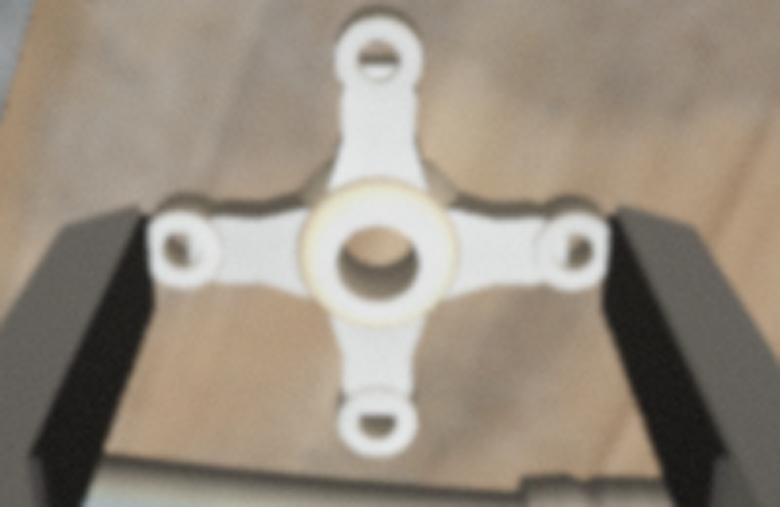

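```bash
python3 - <<'E'
from h import *
go(.49,.17,.16,4)
E
```

```text
t 10.12 tcp [ 0.4226 -0.2133  0.1139] F [ 0.8797 -1.4271  1.8521] w 0.0699 q6 -0.946
toolx [ 0.0085 -0.0055 -0.9999] tooly yaw deg 20.526203334547578
shift [-0.0476  0.1978 -0.335 ]
roll (tool x) 0.2884366610419211 q6 now -0.9456112762844815
```

Emit:
send_rows --pt "-1 -0.035 0.01 -0.015 0.05" --pt "-1 -0.048 0.03 -0.05 0.1" --pt "-1 -0.048 0.05 -0.085 0.15" --pt "-1 -0.048 0.07 -0.12 0.2" --pt "-1 -0.048 0.09 -0.155 0.25"

```text
time: 10.53
tool_pos: [0.4496, -0.0332, 0.155]
ee_rot: [1.949, 1.571, 0.483]
wrist_force: [0.8, 0.7, -0.8]
width: 0.0699
```

```bash
python3 - <<'E'
from h import *
go(.49,.17,.16,4)
E
```

```text
t 10.53 tcp [ 0.4496 -0.0332  0.155 ] F [ 0.8416  0.6992 -0.7888] w 0.0699 q6 -0.304
toolx [ 0.0002  0.0001 -1.    ] tooly yaw deg 5.991325081754018
shift [-0.005   0.0614 -0.1979]
roll (tool x) 0.03475517915415294 q6 now -0.3043342388403835
```

Emit:
send_rows --pt "-1 -0.005 0.012 -0.04 0.035" --pt "-1 -0.005 0.024 -0.08 0.035" --pt "-1 -0.005 0.036 -0.12 0.035" --pt "-1 -0.005 0.048 -0.16 0.035" --pt "-1 -0.005 0.061 -0.195 0.035"

```text
time: 10.95
tool_pos: [0.4886, 0.1682, 0.1593]
ee_rot: [-1.721, 1.569, 3.066]
wrist_force: [0.6, -0.4, -0.9]
width: 0.07
```

Emit:
send_rows --pt "-1 0 0 0 0" --pt "-1 0 0 0 0"

```text
time: 11.12
tool_pos: [0.4887, 0.1671, 0.1588]
ee_rot: [-1.308, 1.568, -2.802]
wrist_force: [0.9, -0.3, -1.1]
width: 0.0703
```

```bash
python3 - <<'E'
from h import *
st();snap('wrist','w17');st()
E
```

```text
t 11.12 tcp [0.4887 0.1671 0.1588] F [ 0.8794 -0.347  -1.1041] w 0.0703 q6 0.143
toolx [-0.0026 -0.0009 -1.    ] tooly yaw deg 4.413120466170542
t 11.17 tcp [0.4888 0.1657 0.1591] F [-0.016  -0.5597 -0.869 ] w 0.0701 q6 0.143
toolx [-0.0023 -0.0013 -1.    ] tooly yaw deg 4.281971237141955
```

View pics/w17.png

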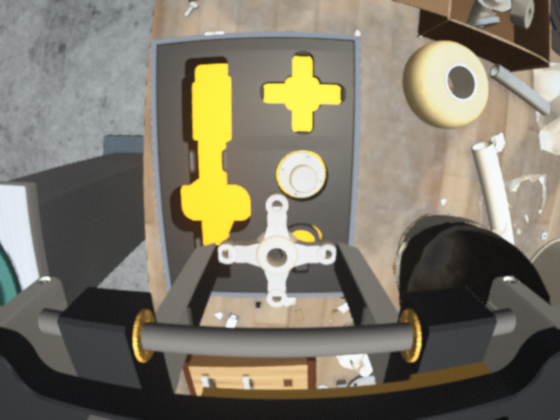

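```bash
cat > m.py <<'E'
from h import *
def cross(name,roi):
    s=load(name); im=s['image']; hsv=cv2.cvtColor(im,cv2.COLOR_RGB2HSV)
    m=cv2.inRange(hsv,(18,120,120),(35,255,255)); x0,y0,x1,y1=roi
    mm=np.zeros_like(m); mm[y0:y1,x0:x1]=m[y0:y1,x0:x1]
    ys,xs=np.nonzero(mm); P=np.array([onz(s,x,y,.0335,True)[:2] for x,y in zip(xs,ys)])
    print(name,len(P),'centroid',P.mean(0),'cam',s['world_from_camera'][:3,3])
    # rotate, find yaw minimizing box extents
    best=None
    for a in np.arange(-5,15,.25):
        c,si=np.cos(np.radians(a)),np.sin(np.radians(a))
        Q=(P-P.mean(0))@np.array([[c,-si],[si,c]])
        ex=np.percentile(Q,99.5,axis=0)-np.percentile(Q,.5,axis=0)
        if best is None or ex.sum()>best[0]: best=(ex.sum(),a,ex)
        # score: fourth-moment
    sc=[]
    for a in np.arange(-5,15,.25):
        c,si=np.cos(np.radians(a)),np.sin(np.radians(a))
        Q=(P-P.mean(0))@np.array([[c,-si],[si,c]]); sc.append(((Q**2).prod(1).mean(),a))
    a=min(sc)[1]; c,si=np.cos(np.radians(a)),np.sin(np.radians(a))
    Rm=np.array([[c,-si],[si,c]]);Q=P@Rm
    q0=P.mean(0)@Rm
    V=Q[abs(Q[:,0]-q0[0])<5]; U=Q[abs(Q[:,1]-q0[1])<5]
    ux=(np.percentile(U[:,0],1),np.percentile(U[:,0],99)); vy=(np.percentile(V[:,1],1),np.percentile(V[:,1],99))
    ctr=np.array([sum(ux)/2,sum(vy)/2])@Rm.T
    # side centre: width centre of slots
    print('yaw',a,'len',ux[1]-ux[0],vy[1]-vy[0],'mid of extents',ctr)
    return s
E
python3 - <<'E'
from m import *
s=cross('w17',(255,45,350,140))
cv2.imwrite('pics/z17.png',cv2.resize(s['image'][45:140,255:350,::-1],None,fx=6,fy=6,interpolation=cv2.INTER_CUBIC))
# held part: hub location
E
```

```text
w17 2901 centroid [0.5026 0.2743] cam [0.4822 0.2445 0.3388]
yaw 4.25 len 0.06979591670542346 0.06953870488089095 mid of extents [0.5025 0.2742]
```

View pics/z17.png

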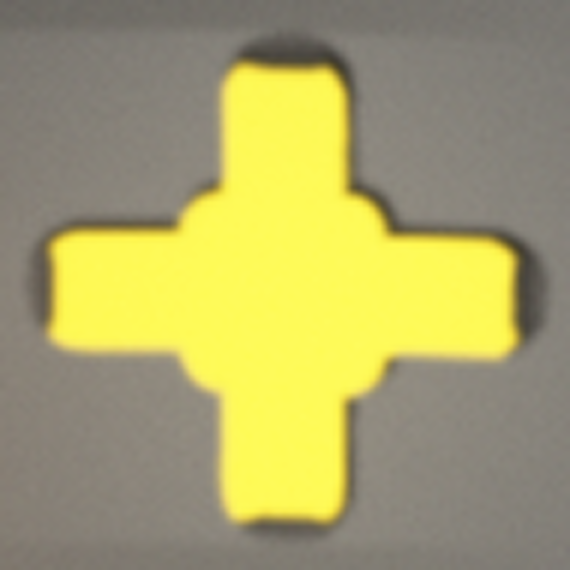

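```bash
python3 - <<'E'
from h import *
s=load('w17')
cv2.imwrite('pics/z18.png',cv2.resize(s['image'][185:310,210:345,::-1],None,fx=5.5,fy=4.8,interpolation=cv2.INTER_CUBIC))
E
```

```text
(no output)
```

View pics/z18.png

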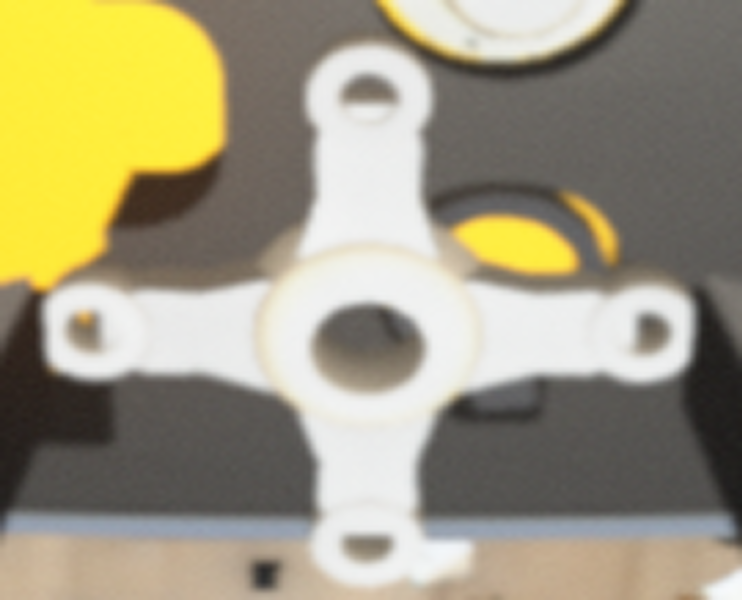

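```bash
python3 - <<'E'
from h import *
s=load('w17')
for h in [.158+.003,.158-.003]:
    f=lambda x,y,z:onz(s,210+x/5.5-.4,185+y/4.8-.4,z,True)
    L,Rr,T,B=[f(*p,h) for p in [(92,331),(645,331),(370,97),(368,543)]]
    d=Rr-L;e=T-B
    print(h,np.linalg.norm(d),np.linalg.norm(e),(L+Rr)/2,(T+B)/2,np.degrees(np.arctan2(d[1],d[0])),np.degrees(np.arctan2(e[1],e[0]))-90, 'hub',f(368,335,h+.004))
st()
E
```

```text
0.161 0.060073511624986524 0.06027294880548797 [0.4877 0.1688 0.161 ] [0.4878 0.1686 0.161 ] 4.52337124379777 4.268522406997889 hub [0.4876 0.1701 0.165 ]
0.155 0.0621011825346854 0.062307351350449694 [0.4879 0.1662 0.155 ] [0.488  0.1661 0.155 ] 4.523371243797798 4.26852240699786 hub [0.4877 0.1676 0.159 ]
t 11.17 tcp [0.4888 0.1657 0.1591] F [-0.016  -0.5597 -0.869 ] w 0.0701 q6 0.143
toolx [-0.0023 -0.0013 -1.    ] tooly yaw deg 4.281971237141955
```

```bash
python3 - <<'E'
from h import *
go(.5032,.2718,.1,4.2)
E
```

```text
t 11.17 tcp [0.4888 0.1657 0.1591] F [-0.016  -0.5597 -0.869 ] w 0.0701 q6 0.143
toolx [-0.0023 -0.0013 -1.    ] tooly yaw deg 4.281971237141955
shift [ 0.0589  0.0225 -0.1048]
roll (tool x) 0.0014306679800601962 q6 now 0.14272347485548195
```

Emit:
send_rows --pt "-1 0 0.006 -0.03 0" --pt "-1 0 0.014 -0.07 0" --pt "-1 0.01 0.022 -0.1 0" --pt "-1 0.04 0.0225 -0.105 0" --pt "-1 0.059 0.0225 -0.105 0"

```text
time: 11.58
tool_pos: [0.5042, 0.2718, 0.0996]
ee_rot: [-1.178, 1.57, -2.676]
wrist_force: [-0.6, -0.4, -2.0]
width: 0.0701
```

Emit:
send_rows --pt "-1 0 0 0 0" --pt "-1 0 0 0 0"

```text
time: 11.75
tool_pos: [0.5034, 0.2699, 0.0999]
ee_rot: [-1.137, 1.567, -2.637]
wrist_force: [-0.0, 0.1, -1.3]
width: 0.0702
```

```bash
python3 - <<'E'
from h import *
go(.5032,.2718,.06,4.2)
s=snap('wrist','w18')
a=cv2.resize(s['image'][170:320,180:380,::-1],None,fx=3.9,fy=3.9,interpolation=cv2.INTER_CUBIC)
cv2.imwrite('pics/z19.png',a);st()
E
```

```text
t 11.75 tcp [0.5034 0.2699 0.0999] F [-0.0141  0.1074 -1.3384] w 0.0702 q6 0.322
toolx [-0.0035 -0.0019 -1.    ] tooly yaw deg 4.060704956318614
shift [ 0.0399  0.0001 -0.002 ]
roll (tool x) -0.0024311571439494806 q6 now 0.3222989760432114
t 11.8 tcp [0.5046 0.2705 0.1018] F [-0.3542  0.216  -1.397 ] w 0.07 q6 0.322
toolx [ 0.0001 -0.0003 -1.    ] tooly yaw deg 4.059181743075852
```

View pics/z19.png

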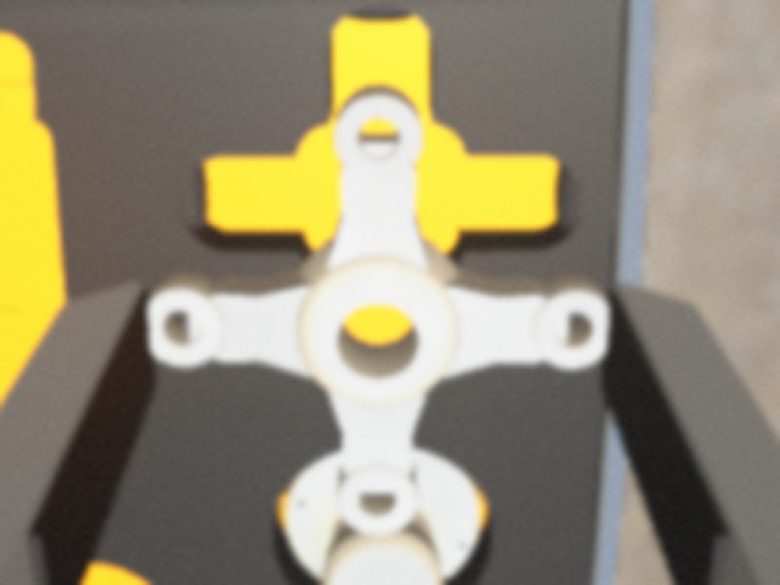

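```bash
python3 - <<'E'
from h import *
s=load('w18'); print(s['world_from_camera'][:3,3])
f=lambda x,y,z:onz(s,180+x/3.9-.4,170+y/3.9-.4,z,True)
print('lips',f(203,195,.0335),f(559,193,.0335),f(203,195,.046),f(559,193,.046))
print('horiz slot edges far(top, floor)',f(250,155,.0335),f(520,155,.0335),'near (face)',f(250,232,.046),f(520,232,.046))
print('vert slot edges',f(332,60,.0335),f(430,60,.0335),f(332,60,.046),f(430,60,.046))
h=.1025
L,Rr,T,B=[f(*p,h) for p in [(184,325),(577,327),(379,136),(376,498)]]
d=Rr-L;e=T-B;print(np.linalg.norm(d),np.linalg.norm(e),(L+Rr)/2,(T+B)/2,np.degrees(np.arctan2(d[1],d[0])))
E
```

```text
[0.4975 0.3475 0.2798]
lips [0.4664 0.269  0.0335] [0.539  0.2748 0.0335] [0.468 0.273 0.046] [0.5369 0.2785 0.046 ]
horiz slot edges far(top, floor) [0.4757 0.2782 0.0335] [0.5301 0.2822 0.0335] near (face) [0.4775 0.2662 0.046 ] [0.5301 0.27   0.046 ]
vert slot edges [0.491  0.2989 0.0335] [0.5104 0.3003 0.0335] [0.4914 0.3013 0.046 ] [0.5097 0.3027 0.046 ]
0.06004120212168927 0.06003129954321825 [0.5027 0.272  0.1025] [0.5022 0.2719 0.1025] 3.8680492125913597
```

Emit:
send_rows --pt "-1 0.015 0 -0.002 -0.005" --pt "-1 0.03 0 -0.002 -0.005" --pt "-1 0.035 0 -0.002 -0.005" --pt "-1 0.035 0 -0.002 -0.005"

```text
time: 12.13
tool_pos: [0.5041, 0.273, 0.0666]
ee_rot: [-1.0, 1.57, -2.494]
wrist_force: [-0.3, -0.5, -0.9]
width: 0.0699
```

```bash
python3 - <<'E'
from h import *
st()
s=snap('wrist','w19')
a=cv2.resize(s['image'][170:320,180:380,::-1],None,fx=3.9,fy=3.9,interpolation=cv2.INTER_CUBIC)
cv2.imwrite('pics/z20.png',a);st()
E
```

```text
t 12.13 tcp [0.5041 0.273  0.0666] F [-0.2813 -0.4945 -0.8535] w 0.0699 q6 0.321
toolx [-0.0003 -0.0002 -1.    ] tooly yaw deg 4.388586150474757
t 12.18 tcp [0.5046 0.2734 0.0675] F [-0.4314 -1.2329 -1.1071] w 0.0701 q6 0.321
toolx [ 0.0011  0.0004 -1.    ] tooly yaw deg 4.402220202741364
```

View pics/z20.png

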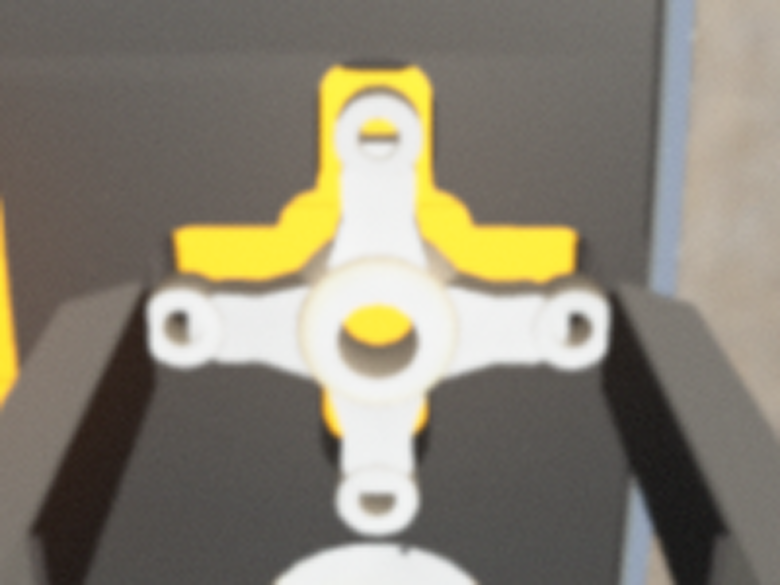

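Emit:
send_rows --pt "-1 0.006 0 0 0" --pt "-1 0.012 0 0 0" --pt "-1 0.014 0 0 0" --pt "-1 0.014 0 0 0"

```text
time: 12.52
tool_pos: [0.5037, 0.2737, 0.0518]
ee_rot: [-1.219, 1.57, -2.711]
wrist_force: [0.0, 0.0, -1.3]
width: 0.0704
```

```bash
python3 - <<'E'
from h import *
st()
s=snap('wrist','w20')
a=cv2.resize(s['image'][170:320,180:380,::-1],None,fx=3.9,fy=3.9,interpolation=cv2.INTER_CUBIC)
cv2.imwrite('pics/z21.png',a);st()
E
```

```text
t 12.52 tcp [0.5037 0.2737 0.0518] F [ 0.008   0.0086 -1.2776] w 0.0704 q6 0.321
toolx [-0.001  -0.0005 -1.    ] tooly yaw deg 4.469180517832983
t 12.57 tcp [0.5039 0.2739 0.0521] F [ 1.7398  0.0794 -1.1847] w 0.0698 q6 0.321
toolx [-0.0005 -0.0002 -1.    ] tooly yaw deg 4.469860270057867
```

View pics/z21.png

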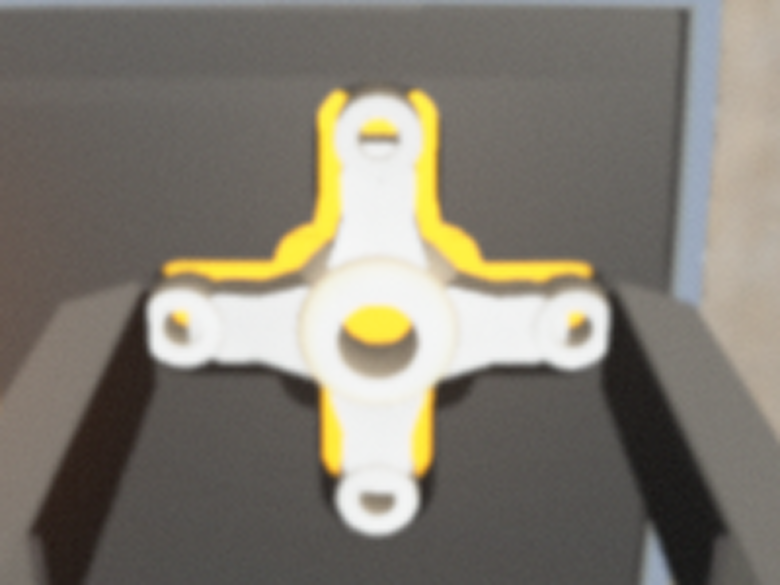

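Emit:
send_rows --pt "-1 0.002 0 0 0" --pt "0.8 0.002 0 0 0" --pt "0.8 0.002 0 0 0" --pt "0.8 0.002 0 0 0" --pt "0.8 0.002 0 0 0"

```text
time: 12.98
tool_pos: [0.5042, 0.2741, 0.0507]
ee_rot: [2.121, 1.57, 0.628]
wrist_force: [0.4, -0.5, -0.8]
width: 0.0839
```

```bash
python3 - <<'E'
from h import *
st()
s=snap('wrist','w21')
a=cv2.resize(s['image'][170:320,180:380,::-1],None,fx=3.9,fy=3.9,interpolation=cv2.INTER_CUBIC)
cv2.imwrite('pics/z22.png',a);st()
E
```

```text
t 12.98 tcp [0.5042 0.2741 0.0507] F [ 0.358  -0.5474 -0.8235] w 0.0839 q6 0.321
toolx [ 0.0005  0.0004 -1.    ] tooly yaw deg 4.4714996449159345
t 13.03 tcp [0.5042 0.2741 0.0507] F [-0.7493  0.3832  0.4863] w 0.0845 q6 0.321
toolx [ 0.0005  0.0003 -1.    ] tooly yaw deg 4.473814440106821
```

View pics/z22.png

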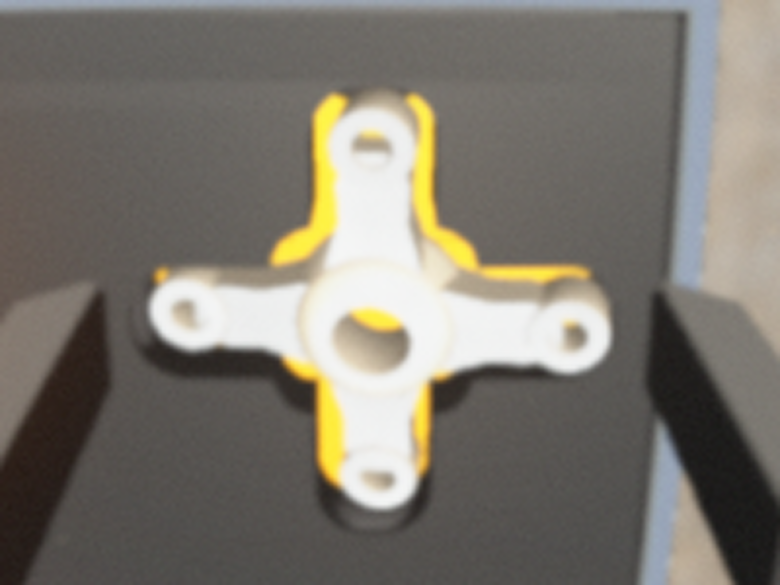

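Emit:
send_rows --pt "0.9 0 0 0 0" --pt "1 -0.03 0 0 0" --pt "1 -0.06 0 0 0" --pt "1 -0.08 0 0 0" --pt "1 -0.08 0 0 0"

```text
time: 13.45
tool_pos: [0.5071, 0.2753, 0.1366]
ee_rot: [1.905, 1.56, 0.412]
wrist_force: [0.1, 0.6, 0.8]
width: 0.094
```

```bash
python3 - <<'E'
from h import *
st()
s=snap('wrist','w22')
a=cv2.resize(s['image'][130:280,180:380,::-1],None,fx=3.9,fy=3.9,interpolation=cv2.INTER_CUBIC)
cv2.imwrite('pics/z23.png',a);st()
E
```

```text
t 13.45 tcp [0.5071 0.2753 0.1366] F [0.0846 0.6256 0.7709] w 0.094 q6 0.321
toolx [ 0.0101  0.0044 -0.9999] tooly yaw deg 4.468684743635354
t 13.5 tcp [0.5059 0.2748 0.1337] F [-0.5059  0.7706 -0.6429] w 0.0938 q6 0.321
toolx [ 0.0062  0.0027 -1.    ] tooly yaw deg 4.472128526807302
```

View pics/z23.png

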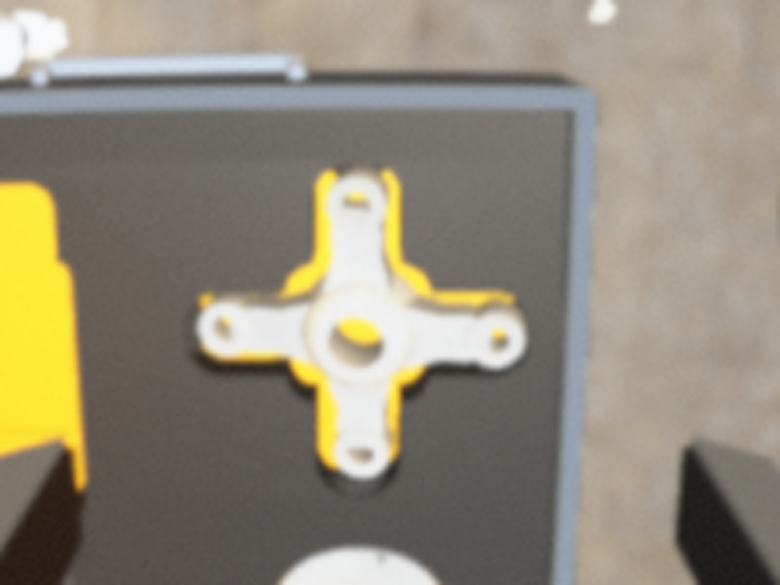

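```bash
python3 - <<'E'
from h import *
s=load('w22')
cv2.imwrite('pics/z24.png',cv2.resize(s['image'][165:265,215:325,::-1],None,fx=7,fy=6,interpolation=cv2.INTER_CUBIC))
f=lambda x,y,z:onz(s,180+x/3.9-.4,130+y/3.9-.4,z,True)
h=.0525
L,Rr,T,B=[f(*p,h) for p in [(223,328),(499,338),(357,198),(361,455)]]
d=Rr-L;e=T-B;print(np.linalg.norm(d),np.linalg.norm(e),(L+Rr)/2,(T+B)/2,np.degrees(np.arctan2(d[1],d[0])),np.degrees(np.arctan2(e[1],e[0]))-90)
E
```

```text
0.060128010354723156 0.058062076747051376 [0.5033 0.276  0.0525] [0.5028 0.2766 0.0525] 2.195368926728211 5.14819777056816
```

View pics/z24.png

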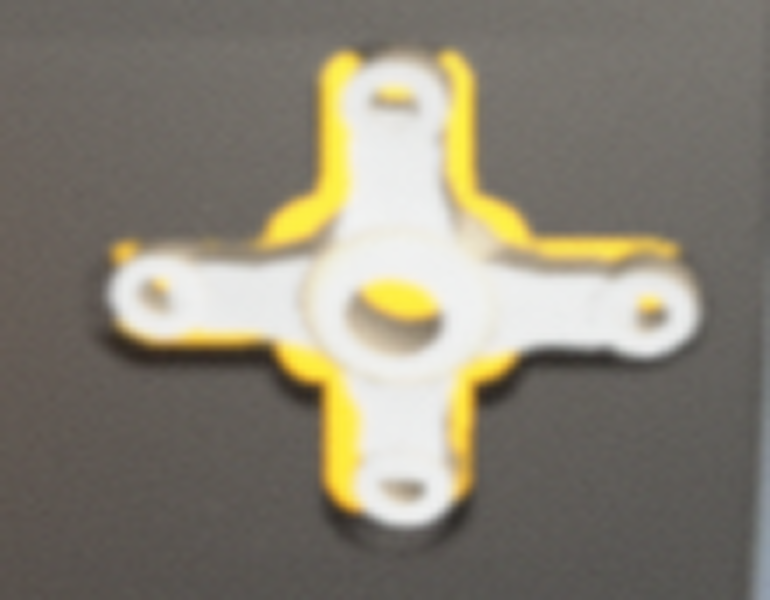

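```bash
python3 - <<'E'
from h import *
go(.5025,.2750,.075,4.3)
E
```

```text
t 13.5 tcp [0.5059 0.2748 0.1337] F [-0.5059  0.7706 -0.6429] w 0.0938 q6 0.321
toolx [ 0.0062  0.0027 -1.    ] tooly yaw deg 4.472128526807302
shift [ 0.0586 -0.0037 -0.0004]
roll (tool x) 0.00300420952939473 q6 now 0.3209749860975023
```

Emit:
send_rows --pt "-1 0 -0.002 0 0" --pt "-1 0 -0.002 0 0" --pt "-1 0.02 -0.002 0 0" --pt "-1 0.04 -0.002 0 0" --pt "-1 0.055 -0.002 0 0"

```text
time: 13.92
tool_pos: [0.5002, 0.2731, 0.0718]
ee_rot: [-1.257, 1.566, -2.75]
wrist_force: [-0.1, -0.8, 0.1]
width: 0.064
```

Emit:
send_rows --pt "-1 0 0 0 0" --pt "-1 0 0 0 0" --pt "-1 0 0 0 0" --pt "-1 0 0 0 0"

```text
time: 14.25
tool_pos: [0.5027, 0.2741, 0.0764]
ee_rot: [1.943, 1.569, 0.45]
wrist_force: [-0.6, 0.3, 0.1]
width: 0.0375
```

```bash
python3 - <<'E'
from h import *
go(.5025,.275,.075,4.3)
s=snap('wrist','w23')
a=cv2.resize(s['image'][170:320,180:380,::-1],None,fx=3.9,fy=3.9,interpolation=cv2.INTER_CUBIC)
cv2.imwrite('pics/z25.png',a)
E
```

```text
t 14.25 tcp [0.5027 0.2741 0.0764] F [-0.5677  0.2614  0.0536] w 0.0375 q6 0.322
toolx [ 0.0016  0.0008 -1.    ] tooly yaw deg 4.472151386807636
shift [ 0.0014 -0.0001 -0.0009]
roll (tool x) 0.003004608511667506 q6 now 0.32206479217171197
```

View pics/z25.png

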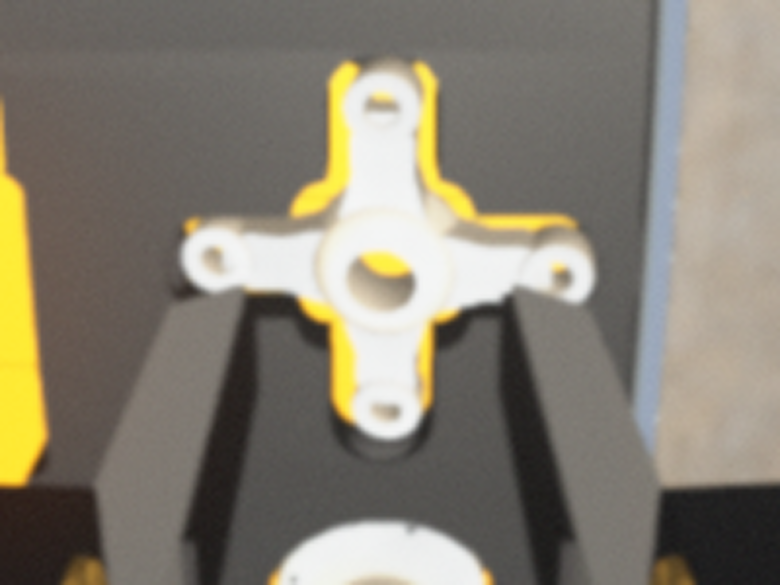

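Emit:
send_rows --pt "-1 0 0 0 0" --pt "-1 0 0 0 0" --pt "-1 0 0 0 0" --pt "-1 0 0 0 0" --pt "-1 0 0 0 0"

```text
time: 14.72
tool_pos: [0.5022, 0.2738, 0.0756]
ee_rot: [2.058, 1.57, 0.565]
wrist_force: [0.1, 0.5, -0.6]
width: 0.0012
```

Emit:
send_rows --pt "-1 0.008 0 -0.001 0" --pt "-1 0.016 0 -0.001 0" --pt "-1 0.019 0 -0.001 0" --pt "-1 0.021 0 -0.001 0" --pt "-1 0.023 0 -0.001 0"

```text
time: 15.13
tool_pos: [0.5016, 0.2748, 0.0525]
ee_rot: [-1.49, 1.57, -2.983]
wrist_force: [-2.6, -1.0, 6.2]
width: 0.0005
```

```bash
python3 - <<'E'
from h import *
go(.5025,.275,.0485,4.3)
E
```

```text
t 15.13 tcp [0.5016 0.2748 0.0525] F [-2.5649 -0.9549  6.2044] w 0.0005 q6 0.324
toolx [-0.0011 -0.0002 -1.    ] tooly yaw deg 4.473662316487536
shift [ 0.004   0.0009 -0.0002]
roll (tool x) 0.003030979209347917 q6 now 0.32373617151771883
```

Pushing on in small steps.

Emit:
send_rows --pt "-1 0.001 0 0 0" --pt "-1 0.002 0 0 0" --pt "-1 0.003 0 0 0" --pt "-1 0.004 0 0 0" --pt "-1 0.004 0 0 0"

```text
time: 15.55
tool_pos: [0.5026, 0.2753, 0.0498]
ee_rot: [2.107, 1.568, 0.614]
wrist_force: [-0.4, 0.1, 3.0]
width: 0.0007
```

```bash
python3 - <<'E'
from h import *
st();s=snap('wrist','w24')
a=cv2.resize(s['image'][170:320,180:380,::-1],None,fx=3.9,fy=3.9,interpolation=cv2.INTER_CUBIC)
cv2.imwrite('pics/z26.png',a)
E
```

```text
t 15.55 tcp [0.5026 0.2753 0.0498] F [-0.3608  0.0978  3.022 ] w 0.0007 q6 0.324
toolx [ 0.002   0.0014 -1.    ] tooly yaw deg 4.4746566655171165
```

View pics/z26.png

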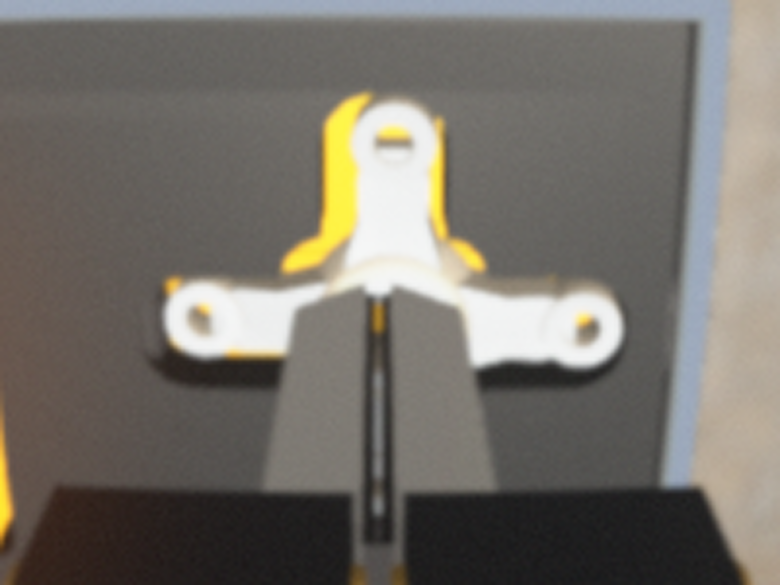

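Moving down (z 0.0498, F 3 N); keep pressing.

Emit:
send_rows --pt "-1 0.001 0 0 0" --pt "-1 0.002 0 0 0" --pt "-1 0.003 0 0 0" --pt "-1 0.004 0 0 0" --pt "-1 0.005 0 0 0"

```text
time: 16.02
tool_pos: [0.5032, 0.2759, 0.0482]
ee_rot: [2.075, 1.566, 0.583]
wrist_force: [-6.4, -1.0, 22.5]
width: 0.0007
```

```bash
python3 - <<'E'
from h import *
st();s=snap('wrist','w25')
a=cv2.resize(s['image'][170:320,180:380,::-1],None,fx=3.9,fy=3.9,interpolation=cv2.INTER_CUBIC)
cv2.imwrite('pics/z27.png',a)
E
```

```text
t 16.02 tcp [0.5032 0.2759 0.0482] F [-6.358  -1.0002 22.5333] w 0.0007 q6 0.324
toolx [ 0.0038  0.0025 -1.    ] tooly yaw deg 4.482416769924539
```

View pics/z27.png

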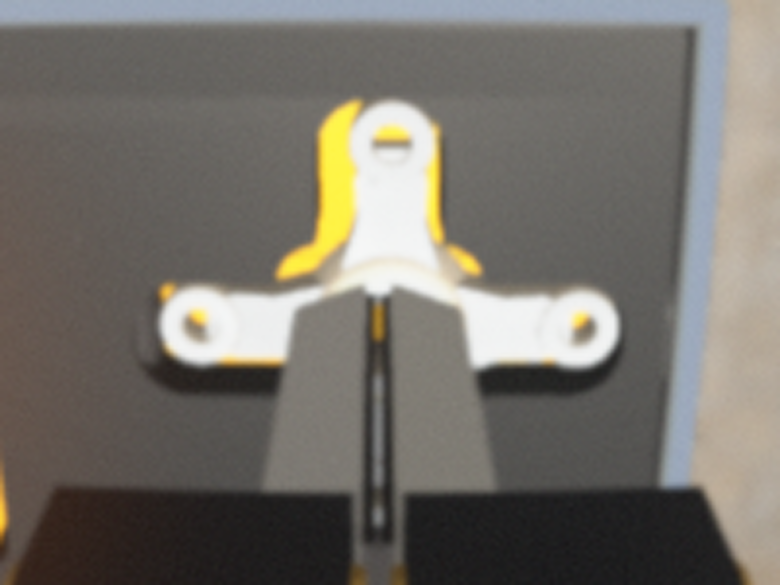

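Emit:
send_rows --pt "-1 -0.01 0 0 0" --pt "-1 -0.04 0 0 0" --pt "-1 -0.07 0 0.02 0" --pt "-1 -0.09 0 0.04 0" --pt "-1 -0.09 0 0.04 0"

```text
time: 16.48
tool_pos: [0.5083, 0.2333, 0.1386]
ee_rot: [1.615, 1.561, 0.119]
wrist_force: [0.2, 0.2, 1.0]
width: 0.0002
```

```bash
python3 - <<'E'
from h import *
st();s=snap('wrist','w26')
a=cv2.resize(s['image'][90:240,180:380,::-1],None,fx=3.9,fy=3.9,interpolation=cv2.INTER_CUBIC)
cv2.imwrite('pics/z28.png',a)
t=snap('scene','s26')
cv2.imwrite('pics/z29.png',cv2.resize(t['image'][150:240,130:280,::-1],None,fx=5,fy=5,interpolation=cv2.INTER_CUBIC))
E
```

```text
t 16.48 tcp [0.5083 0.2333 0.1386] F [0.1905 0.2097 1.0133] w 0.0002 q6 0.255
toolx [ 0.0093  0.0011 -1.    ] tooly yaw deg 4.325215208498909
```

View pics/z28.png

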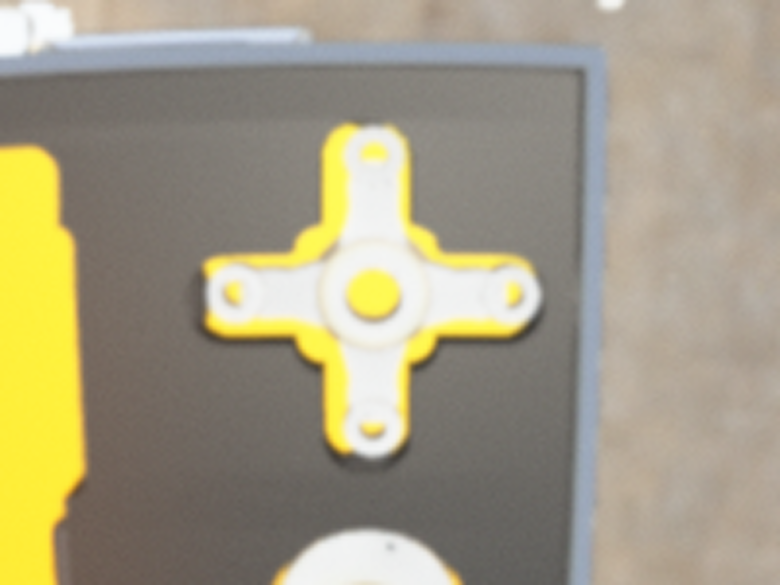

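View pics/z29.png

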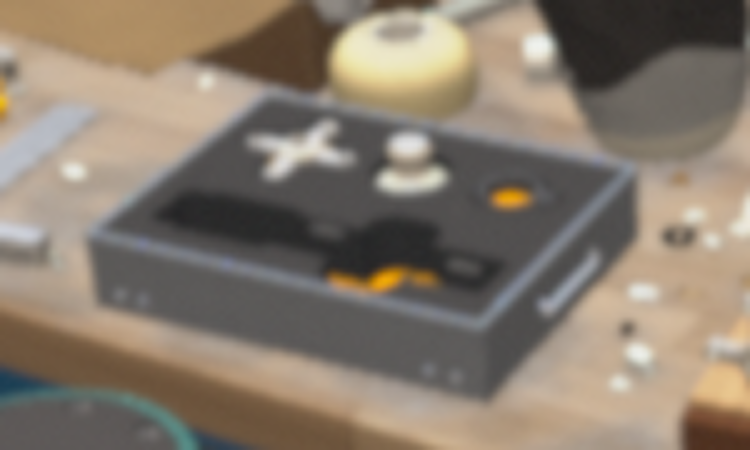

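```bash
python3 - <<'E'
from h import *
s=load('w26')
cv2.imwrite('pics/z30.png',cv2.resize(s['image'][115:215,225:325,::-1],None,fx=6,fy=6,interpolation=cv2.INTER_CUBIC))
f=lambda x,y,z:onz(s,180+x/3.9-.4,90+y/3.9-.4,z,True)
h=.0445
L,Rr,T,B=[f(*p,h) for p in [(233,293),(515,293),(375,153),(373,430)]]
d=Rr-L;e=T-B;print(np.linalg.norm(d),np.linalg.norm(e),(L+Rr)/2,(T+B)/2,np.degrees(np.arctan2(d[1],d[0])),np.degrees(np.arctan2(e[1],e[0]))-90,s['world_from_camera'][:3,3])
E
```

```text
0.061501219761582356 0.061114684774799394 [0.5042 0.2753 0.0445] [0.5042 0.2751 0.0445] 4.286872099165765 3.934023305858375 [0.4997 0.3103 0.3187]
```

View pics/z30.png

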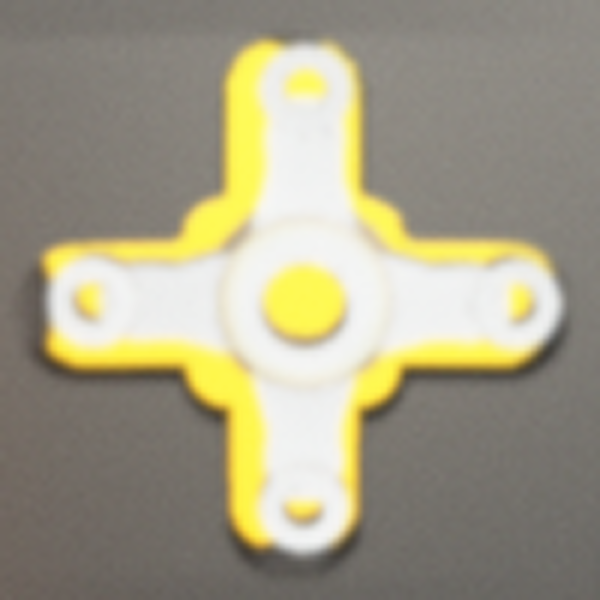

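```bash
python3 - <<'E'
from h import *
go(.41,-.33,.24,-74.7)
E
```

```text
t 16.58 tcp [0.5055 0.2347 0.1335] F [-0.1167  0.495  -0.3334] w 0.0004 q6 0.256
toolx [ 0.0011  0.0008 -1.    ] tooly yaw deg 4.3888232803832095
shift [-0.107  -0.1383  0.5557]
roll (tool x) 1.3803603677706295 q6 now 0.2560495352843554
```

Emit:
send_rows --pt "1 -0.035 -0.005 0.015 0.12" --pt "1 -0.06 -0.01 0.05 0.24" --pt "1 -0.08 -0.02 0.085 0.36" --pt "1 -0.09 -0.03 0.12 0.48" --pt "1 -0.1 -0.04 0.16 0.6"

```text
time: 17.0
tool_pos: [0.477, 0.073, 0.232]
ee_rot: [-1.31, 1.568, 2.877]
wrist_force: [0.8, -0.8, -0.0]
width: 0.0304
```

```bash
python3 - <<'E'
from h import *
go(.41,-.33,.24,-74.7)
E
```

```text
t 17.0 tcp [0.477 0.073 0.232] F [ 0.8085 -0.8094 -0.0148] w 0.0304 q6 0.559
toolx [-0.0023  0.0006 -1.    ] tooly yaw deg -30.095087167504705
shift [-0.0081  0.1441  0.3822]
roll (tool x) 0.778502591492113 q6 now 0.5590501687985167
```

Emit:
send_rows --pt "1 -0.008 0.014 0.037 0.12" --pt "1 -0.008 0.028 0.075 0.24" --pt "1 -0.008 0.042 0.112 0.36" --pt "1 -0.008 0.056 0.15 0.48" --pt "1 -0.008 0.07 0.187 0.6"

```text
time: 17.42
tool_pos: [0.4442, -0.1248, 0.2385]
ee_rot: [-0.977, 1.567, 2.608]
wrist_force: [0.5, -0.6, 0.1]
width: 0.0636
```

```bash
python3 - <<'E'
from h import *
go(.41,-.33,.24,-74.7)
E
```

```text
t 17.42 tcp [ 0.4442 -0.1248  0.2385] F [ 0.5219 -0.5555  0.1064] w 0.0636 q6 0.73
toolx [-0.0036  0.0021 -1.    ] tooly yaw deg -64.56339015823185
shift [-0.0018  0.1706  0.1191]
roll (tool x) 0.1769172167289157 q6 now 0.7297522840266483
```

Emit:
send_rows --pt "1 0 0.034 0.024 0.1" --pt "1 0 0.068 0.048 0.177" --pt "1 0 0.102 0.072 0.177" --pt "1 0 0.136 0.096 0.177" --pt "1 0 0.17 0.119 0.177"

```text
time: 17.83
tool_pos: [0.4111, -0.3297, 0.2382]
ee_rot: [-1.202, 1.566, 2.212]
wrist_force: [1.6, -0.6, 0.6]
width: 0.0936
```

Emit:
send_rows --pt "1 0 0 0 0" --pt "1 0 0 0 0"

```text
time: 18.0
tool_pos: [0.4111, -0.3295, 0.2375]
ee_rot: [-1.162, 1.564, 2.249]
wrist_force: [1.3, 1.1, -0.9]
width: 0.0934
```

```bash
python3 - <<'E'
from h import *
st();s=snap('wrist','w27');t=snap('top','t27')
cv2.imwrite('pics/z31.png',cv2.resize(t['image'][155:255,110:245,::-1],None,fx=5.5,fy=5.5,interpolation=cv2.INTER_CUBIC))
E
```

```text
t 18.0 tcp [ 0.4111 -0.3295  0.2375] F [ 1.254   1.0924 -0.8579] w 0.0934 q6 0.518
toolx [-0.0041  0.0051 -1.    ] tooly yaw deg -74.6001356634094
```

View pics/w27.png

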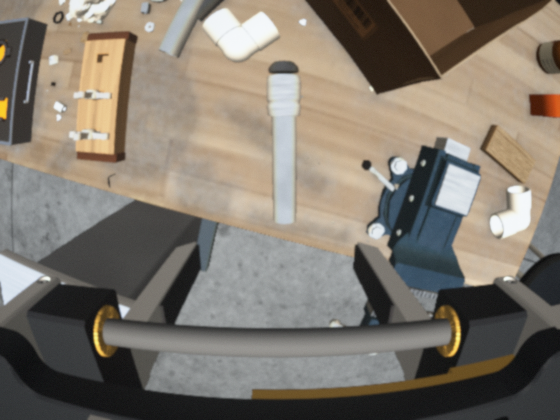

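View pics/z31.png

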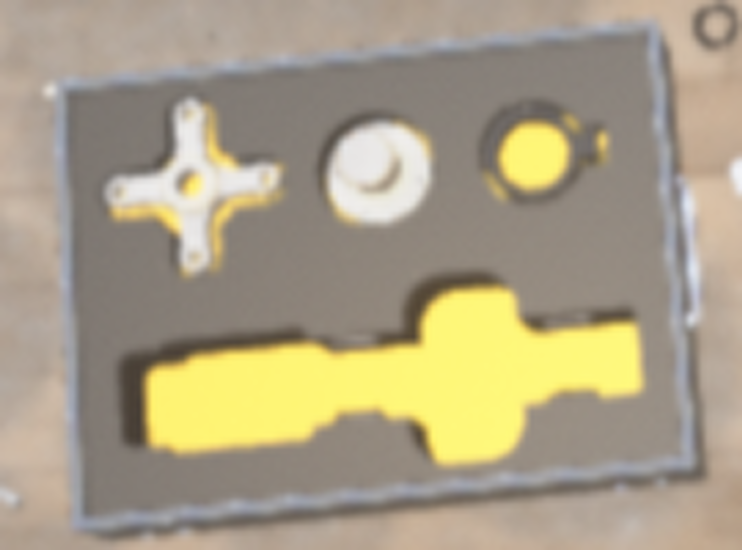

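```bash
python3 - <<'E'
from h import *
t=load('t27')
for z in(.0455,.0485,.0565): print(proj(t,[.5042,.2752,z]))
s=load('w27')
cv2.imwrite('pics/z32.png',cv2.resize(s['image'][50:235,230:340,::-1],None,fx=3.2,fy=3.2,interpolation=cv2.INTER_CUBIC))
E
```

```text
[144.695 187.517]
[144.3183 187.2211]
[143.3038 186.4241]
```

View pics/z32.png

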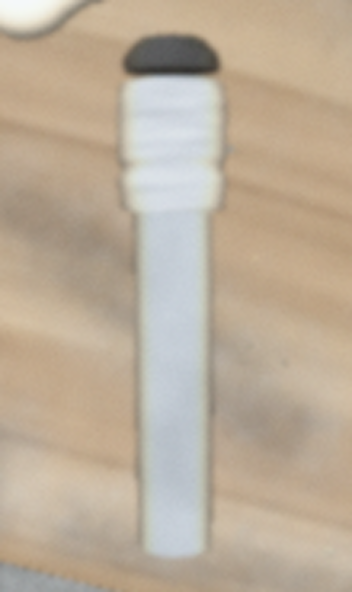

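```bash
python3 - <<'E'
from h import *
s=load('w27')
f=lambda x,y,z:onz(s,230+x/3.2-.35,50+y/3.2-.35,z,True)
a=(f(136,240,.019)+f(211,240,.019))/2; b=(f(140,530,.015)+f(210,530,.015))/2
print('w',np.linalg.norm(f(136,240,.019)-f(211,240,.019)),np.linalg.norm(f(140,530,.015)-f(210,530,.015)))
print(a,b); d=(a-b)[:2];d/=np.linalg.norm(d); yaw=np.degrees(np.arctan2(d[1],d[0]));print('yaw',yaw)
e=f(175,553,.012);sh=f(173,211,.03);dm=f(171,36,.021)
print(e,sh,dm,'end->shoulder',np.linalg.norm((sh-e)[:2]),'dome',np.linalg.norm((dm-e)[:2]))
for ref,dd in ((sh,133-117),(dm,200-117)):
    g=ref[:2]-d*dd/1000; print('grasp',g)
g=e[:2]+d*.117;print(g)
go(g[0],g[1],.06,yaw-90)
E
```

```text
w 0.028384923859250743 0.02823392073857971
[ 0.4852 -0.3176  0.019 ] [ 0.3742 -0.3495  0.015 ]
yaw 16.026655085210713
[ 0.364  -0.3525  0.012 ] [ 0.4956 -0.3144  0.03  ] [ 0.5607 -0.2957  0.021 ] end->shoulder 0.13700872291681757 dome 0.20471767627461493
grasp [ 0.4802 -0.3188]
grasp [ 0.4809 -0.3186]
[ 0.4764 -0.3202]
t 18.1 tcp [ 0.4119 -0.3276  0.2391] F [ 0.8417  0.6151 -0.2399] w 0.094 q6 0.518
toolx [-0.0022  0.0034 -1.    ] tooly yaw deg -74.38314052051877
shift [ 0.179   0.011  -0.0643]
roll (tool x) -0.007152282580183744 q6 now 0.5182744878303429
```

```bash
python3 - <<'E'
from h import *
s=load('w27')
for p in [(366,165),(398,167),(376,230),(425,155)]:
    print(p,onz(s,*p,.0,True),onz(s,*p,.08,True))
E
```

```text
(366, 165) [ 0.4655 -0.4363  0.    ] [ 0.4695 -0.4122  0.08  ]
(398, 167) [ 0.4764 -0.4808  0.    ] [ 0.4784 -0.4482  0.08  ]
(376, 230) [ 0.3837 -0.4807  0.    ] [ 0.4034 -0.4481  0.08  ]
(425, 155) [ 0.5047 -0.5144  0.    ] [ 0.5012 -0.4753  0.08  ]
```

Emit:
send_rows --pt "1 0.03 0.008 -0.03 -0.007" --pt "1 0.065 0.008 -0.067 -0.007" --pt "1 0.1 0.008 -0.067 -0.007" --pt "1 0.14 0.008 -0.067 -0.007" --pt "1 0.17 0.008 -0.067 -0.007"

```text
time: 18.52
tool_pos: [0.4785, -0.3144, 0.067]
ee_rot: [-1.088, 1.566, 2.337]
wrist_force: [0.3, 0.9, -1.4]
width: 0.0937
```

Emit:
send_rows --pt "1 0 0 0 0" --pt "1 0 0 0 0"

```text
time: 18.68
tool_pos: [0.4779, -0.3156, 0.0694]
ee_rot: [-1.051, 1.566, 2.372]
wrist_force: [1.0, -0.3, 1.0]
width: 0.0941
```

```bash
python3 - <<'E'
from h import *
go(.479,-.319,.01,-74)
s=snap('wrist','w28')
E
```

```text
t 18.68 tcp [ 0.4779 -0.3156  0.0694] F [ 1.0141 -0.3337  1.0387] w 0.0941 q6 0.606
toolx [-0.0037  0.0035 -1.    ] tooly yaw deg -73.87465496202921
shift [ 0.0593  0.0038 -0.0002]
roll (tool x) 0.0021876836136276445 q6 now 0.6063587149562715
```

View pics/w28.png

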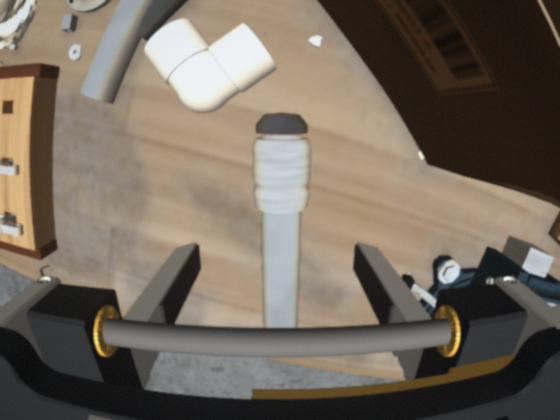

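```bash
python3 - <<'E'
from h import *
a=load('w27');b=load('w28')
print(tri(*ray(a,398,166,True),*ray(b,447,267,True)))
# gripper knuckle outer edge: what is visible
f=lambda x,y,z:onz(b,x,y,z,True)
print('tube check', (f(263,300,.019)+f(299,300,.019))/2, f(281,212,.03))
E
```

```text
(array([ 0.4783, -0.48  ,  0.0023]), np.float64(0.001411448069222772))
tube check [ 0.4191 -0.3372  0.019 ] [ 0.494 -0.315  0.03 ]
```

Emit:
send_rows --pt "1 0.015 0.004 0 0" --pt "1 0.035 0.004 0 0" --pt "1 0.052 0.004 0 0" --pt "1 0.058 0.004 0 0" --pt "1 0.058 0.004 0 0"

```text
time: 19.15
tool_pos: [0.4803, -0.3225, 0.0145]
ee_rot: [2.306, 1.569, -0.557]
wrist_force: [0.2, 0.8, 0.3]
width: 0.0942
```

Emit:
send_rows --pt "-1 0 0 0 0" --pt "-1 0 0 0 0" --pt "-1 0 0 0 0" --pt "-1 0 0 0 0" --pt "-1 0 0 0 0"

```text
time: 19.57
tool_pos: [0.48, -0.3227, 0.0141]
ee_rot: [2.247, 1.569, -0.616]
wrist_force: [-1.0, 0.3, -0.3]
width: 0.064
```

Emit:
send_rows --pt "-1 0 0 0 0" --pt "-1 0 0 0 0" --pt "-1 0 0 0 0" --pt "-1 0 0 0 0" --pt "-1 0 0 0 0"

```text
time: 19.98
tool_pos: [0.4795, -0.3221, 0.0131]
ee_rot: [-1.383, 1.57, 2.037]
wrist_force: [0.9, -0.9, 0.4]
width: 0.0309
```

```bash
python3 - <<'E'
from h import *
st()
E
```

```text
t 19.98 tcp [ 0.4795 -0.3221  0.0131] F [ 0.8775 -0.8859  0.4433] w 0.0309 q6 0.602
toolx [-0.0003  0.0006 -1.    ] tooly yaw deg -74.02663782694982
```

Emit:
send_rows --pt "-1 0 0 0 0" --pt "-1 0 0 0 0" --pt "-1 -0.01 0 0 0" --pt "-1 -0.03 0 0 0" --pt "-1 -0.06 0 0 0"

```text
time: 20.4
tool_pos: [0.4771, -0.3204, 0.0701]
ee_rot: [-0.962, 1.562, 2.458]
wrist_force: [0.9, -0.2, -2.6]
width: 0.029
```

```bash
python3 - <<'E'
from h import *
st(); snap('wrist','w29');t=snap('scene','s29')
cv2.imwrite('pics/z33.png',cv2.resize(t['image'][120:290,300:460,::-1],None,fx=3.5,fy=3.5,interpolation=cv2.INTER_CUBIC))
E
```

```text
t 20.4 tcp [ 0.4771 -0.3204  0.0701] F [ 0.9466 -0.2225 -2.5559] w 0.029 q6 0.602
toolx [-0.007   0.0057 -1.    ] tooly yaw deg -74.0259113481072
```

View pics/w29.png

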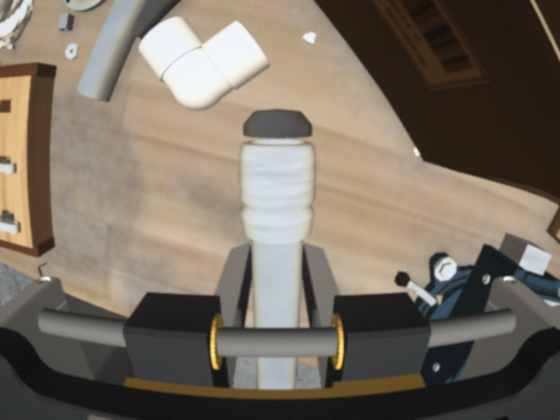

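View pics/z33.png

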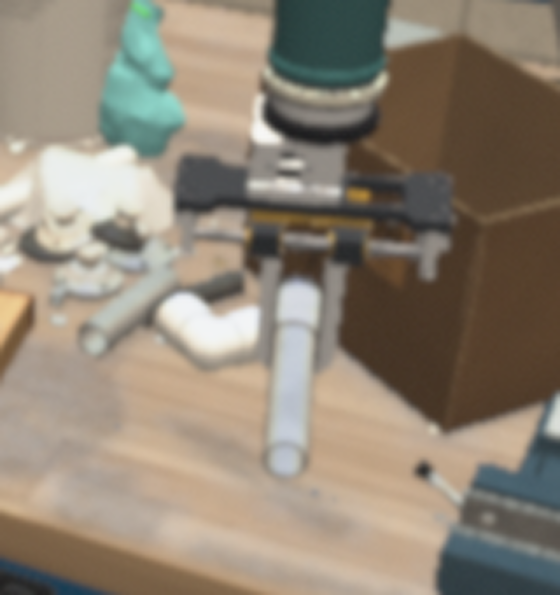

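```bash
python3 - <<'E'
from h import *
s=load('w17')
hsv=cv2.cvtColor(s['image'],cv2.COLOR_RGB2HSV); m=cv2.inRange(hsv,(18,120,120),(35,255,255))
for r in [64,70,80,90,100,110,120,130,150,160,168,180,200,220,228]:
    xs=np.nonzero(m[r,170:258])[0]+170
    if len(xs):
        l,rr=xs.min()-.5,xs.max()+.5
        A,B=onz(s,l,r,.008,True),onz(s,rr,r,.046,True); B2=onz(s,rr,r,.008,True)
        print(r,l,rr,A[:2],B[:2],'mid',((A+B)/2)[:2],'w',np.linalg.norm(A-B))
t=load('top0');hsv=cv2.cvtColor(t['image'],cv2.COLOR_RGB2HSV); m=cv2.inRange(hsv,(18,120,120),(35,255,255))
for c in [140,145,150,155,160,165,175,180,190,195,200,206,210,215,220,225]:
    ys=np.nonzero(m[200:245,c])[0]+200
    if len(ys):
        A,B=onz(t,c,ys.min()-.5,.008),onz(t,c,ys.max()+.5,.046)
        print('top',c,A[:2],B[:2],'mid',((A+B)/2)[:2],'w',np.linalg.norm((A-B)[:2]))
E
```

```text
64 198.5 227.5 [0.3972 0.3013] [0.4337 0.2952] mid [0.4155 0.2983] w 0.05300711378172009
70 193.5 227.5 [0.3924 0.2949] [0.4341 0.2897] mid [0.4133 0.2923] w 0.05665594760911139
80 193.5 231.5 [0.3933 0.2843] [0.4385 0.2806] mid [0.4159 0.2824] w 0.05915902759741207
90 190.5 231.5 [0.3909 0.2737] [0.4392 0.2714] mid [0.415  0.2725] w 0.06150684865272253
100 190.5 231.5 [0.3916 0.2632] [0.4399 0.2623] mid [0.4157 0.2628] w 0.061425398322762476
110 191.5 231.5 [0.3933 0.2528] [0.4405 0.2532] mid [0.4169 0.253 ] w 0.060559795919580495
120 191.5 231.5 [0.3939 0.2424] [0.4411 0.2442] mid [0.4175 0.2433] w 0.06058724340707346
130 191.5 231.5 [0.3945 0.232 ] [0.4417 0.2351] mid [0.4181 0.2336] w 0.06066920852285061
150 196.5 223.5 [0.4008 0.2114] [0.4354 0.2165] mid [0.4181 0.214 ] w 0.05165721076839332
160 197.5 222.5 [0.4023 0.201 ] [0.435  0.2073] mid [0.4187 0.2042] w 0.05051746442849881
168 197.5 222.5 [0.4026 0.1926] [0.4354 0.1999] mid [0.419  0.1963] w 0.0507028274685632
180 194.5 227.5 [0.3997 0.1796] [0.4405 0.1891] mid [0.4201 0.1843] w 0.056581064800838875
200 180.5 250.5 [0.384
[... 864 characters left out ...]
5] mid [0.4219 0.1969] w 0.039596726384096045
top 190 [0.462 0.178] [0.3839 0.1698] mid [0.4229 0.1739] w 0.07854425662884641
top 195 [0.464  0.1662] [0.3836 0.1585] mid [0.4238 0.1624] w 0.08084004882833214
top 200 [0.4637 0.1544] [0.3855 0.1473] mid [0.4246 0.1509] w 0.07851162932798297
top 206 [0.4466 0.1402] [0.4078 0.1339] mid [0.4272 0.1371] w 0.03934708500791628
top 210 [0.444  0.1309] [0.4098 0.1249] mid [0.4269 0.1279] w 0.03468573996273623
top 215 [0.4437 0.1191] [0.4118 0.1136] mid [0.4278 0.1164] w 0.03235038614364232
top 220 [0.4481 0.1074] [0.4093 0.1023] mid [0.4287 0.1049] w 0.039208403965961224
top 225 [0.4431 0.0957] [0.4112 0.091 ] mid [0.4271 0.0934] w 0.03217435178407219
```

```bash
python3 - <<'E'
from h import *
t=load('top0');s=load('w17')
for r in (208,236): print('top recess at',r)
hsv=cv2.cvtColor(t['image'],cv2.COLOR_RGB2HSV); m=cv2.inRange(hsv,(18,120,120),(35,255,255))
for r in (211,212,213,235,236,237):
    xs=np.nonzero(m[r,170:215])[0]+170
    if len(xs): print(r,xs.min(),xs.max(),onz(t,xs.min()-.5,r,.008)[:2],onz(t,xs.max()+.5,r,.046)[:2])
for r in (220,222,225,228):
    xs=np.nonzero(m[r,120:240])[0]+120
    print('len',r,xs.min(),xs.max(),onz(t,xs.min()-.5,r,.008)[:2],onz(t,xs.max()+.5,r,.046)[:2])
hsv=cv2.cvtColor(s['image'],cv2.COLOR_RGB2HSV); m=cv2.inRange(hsv,(18,120,120),(35,255,255))
for c in (184,186,188,240,242,244,246):
    ys=np.nonzero(m[165:240,c])[0]+165
    if len(ys): print('w17',c,ys.min(),ys.max(),onz(s,c,ys.min()-.5,.046,True)[:2],onz(s,c,ys.max()+.5,.008,True)[:2])
for c in (205,210,215):
    ys=np.nonzero(m[50:240,c])[0]+50
    print('clamp end',c,ys.min(),onz(s,c,ys.min()-.5,.008,True)[:2])
E
```

```text
top recess at 208
top recess at 236
211 187 203 [0.4539 0.1861] [0.4457 0.1397]
212 186 203 [0.4515 0.1885] [0.4434 0.1397]
213 186 204 [0.4491 0.1884] [0.441  0.1374]
235 187 203 [0.3971 0.1855] [0.391  0.1395]
236 188 202 [0.3947 0.1832] [0.3888 0.1417]
237 188 200 [0.3924 0.1832] [0.3866 0.1462]
len 220 142 225 [0.4353 0.2917] [0.4237 0.0899]
len 222 137 225 [0.4309 0.3034] [0.4192 0.0899]
len 225 136 225 [0.4238 0.3055] [0.4123 0.0899]
len 228 136 205 [0.4167 0.3053] [0.4067 0.135 ]
w17 184 185 215 [0.399  0.1821] [0.3884 0.1396]
w17 186 185 217 [0.4009 0.1822] [0.3906 0.1375]
w17 188 184 218 [0.4029 0.1833] [0.3929 0.1365]
w17 240 186 221 [0.4524 0.1848] [0.4505 0.1378]
w17 242 187 220 [0.4543 0.1839] [0.4526 0.1391]
w17 244 188 220 [0.4562 0.1831] [0.4547 0.1393]
w17 246 190 219 [0.4582 0.1814] [0.4568 0.1406]
clamp end 205 64 [0.404  0.3019]
clamp end 210 63 [0.4092 0.303 ]
clamp end 215 63 [0.4144 0.3031]
```

```bash
python3 - <<'E'
from h import *
s=load('w29'); o=np.array([.4771,-.3204])
d=np.array([np.cos(np.radians(16)),np.sin(np.radians(16))])
for p,z in [((277,243),.095),((277,137),.085),((277,110),.076)]:
    q=onz(s,*p,z,True); print(q,'along',(q[:2]-o)@d,'perp',(q[:2]-o)@np.array([-d[1],d[0]]))
a=(onz(s,251,270,.076,True)+onz(s,304,270,.076,True))/2
print(a, np.linalg.norm(onz(s,251,270,.076,True)-onz(s,304,270,.076,True)))
E
```

```text
[ 0.4943 -0.3168  0.095 ] along 0.017482126107764093 perp -0.001280359493820478
[ 0.545  -0.3022  0.085 ] along 0.07027418141289567 perp -0.0011770795764142383
[ 0.5584 -0.2982  0.076 ] along 0.08426196435951176 perp -0.0011116495380309884
[ 0.4705 -0.3238  0.076 ] 0.03145690783917797
```

Emit:
send_rows --pt "-1 -0.04 0 0 0" --pt "-1 -0.08 0 0 0" --pt "-1 -0.115 -0.015 0.005 -0.08" --pt "-1 -0.13 -0.05 0.01 -0.2" --pt "-1 -0.13 -0.085 0.015 -0.32"

```text
time: 20.92
tool_pos: [0.4432, -0.246, 0.2075]
ee_rot: [1.946, 1.562, -0.593]
wrist_force: [0.2, 0.3, -1.8]
width: 0.0283
```

```bash
python3 - <<'E'
from h import *
go(.421,.2122,.2,4.2)
E
```

```text
t 20.92 tcp [ 0.4432 -0.246   0.2075] F [ 0.1966  0.3439 -1.76  ] w 0.0283 q6 0.349
toolx [ 0.0071 -0.0048 -1.    ] tooly yaw deg -55.462022020220395
shift [ 0.0051 -0.3901 -0.2414]
roll (tool x) -1.0412987226502048 q6 now 0.3493560786045897
```

Emit:
send_rows --pt "-1 0 -0.033 -0.02 -0.1" --pt "-1 0 -0.066 -0.04 -0.2" --pt "-1 0 -0.1 -0.06 -0.3" --pt "-1 0 -0.133 -0.08 -0.4" --pt "-1 0 -0.166 -0.1 -0.5"

```text
time: 21.33
tool_pos: [0.4298, -0.0495, 0.2019]
ee_rot: [-1.461, 1.57, 2.783]
wrist_force: [1.2, 0.1, -2.9]
width: 0.0289
```

```bash
python3 - <<'E'
from h import *
go(.421,.2122,.2,4.2)
E
```

```text
t 21.33 tcp [ 0.4298 -0.0495  0.2019] F [ 1.1868  0.0646 -2.8903] w 0.0289 q6 0.222
toolx [-0.0012  0.0005 -1.    ] tooly yaw deg -26.803046683596765
shift [ 0.002  -0.1258 -0.2297]
roll (tool x) -0.5411052427782721 q6 now 0.22171860583710776
```

Emit:
send_rows --pt "-1 0 -0.02 -0.034 -0.11" --pt "-1 0 -0.04 -0.068 -0.22" --pt "-1 0 -0.06 -0.102 -0.33" --pt "-1 0 -0.08 -0.136 -0.44" --pt "-1 0 -0.1 -0.17 -0.541"

```text
time: 21.75
tool_pos: [0.418, 0.1474, 0.202]
ee_rot: [-1.327, 1.57, -2.824]
wrist_force: [1.3, -0.5, -3.0]
width: 0.0288
```

```bash
python3 - <<'E'
from h import *
go(.421,.2122,.16,4.2)
E
```

```text
t 21.75 tcp [0.418  0.1474 0.202 ] F [ 1.3012 -0.4862 -3.0321] w 0.0288 q6 0.137
toolx [-0.001  -0.0003 -1.    ] tooly yaw deg 4.25570877966286
shift [ 0.042   0.0079 -0.0645]
roll (tool x) 0.0009723016273850416 q6 now 0.13666435859984163
```

Emit:
send_rows --pt "-1 0.01 0.004 -0.03 0" --pt "-1 0.04 0.007 -0.055 0" --pt "-1 0.07 0.0075 -0.0645 0" --pt "-1 0.082 0.0075 -0.0645 0" --pt "-1 0.082 0.0075 -0.0645 0"

```text
time: 22.17
tool_pos: [0.4186, 0.2094, 0.116]
ee_rot: [-1.238, 1.56, -2.738]
wrist_force: [0.7, -1.0, -2.5]
width: 0.0286
```

Emit:
send_rows --pt "-1 0 0 0 0" --pt "-1 0 0 0 0"

```text
time: 22.33
tool_pos: [0.4232, 0.2099, 0.1228]
ee_rot: [1.743, 1.568, 0.24]
wrist_force: [0.3, -0.7, -1.6]
width: 0.0289
```

```bash
python3 - <<'E'
from h import *
st();snap('wrist','w30');t=snap('top','t30')
cv2.imwrite('pics/z34.png',cv2.resize(t['image'][140:260,100:245,::-1],None,fx=5,fy=5,interpolation=cv2.INTER_CUBIC))
E
```

```text
t 22.33 tcp [0.4232 0.2099 0.1228] F [ 0.3156 -0.7219 -1.6058] w 0.0289 q6 0.273
toolx [ 0.0026  0.0006 -1.    ] tooly yaw deg 3.872378412171838
```

View pics/w30.png

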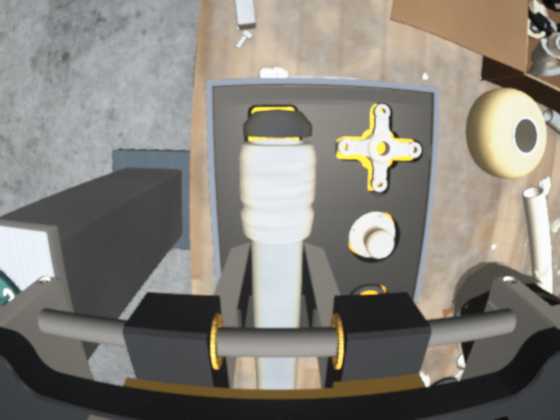

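View pics/z34.png

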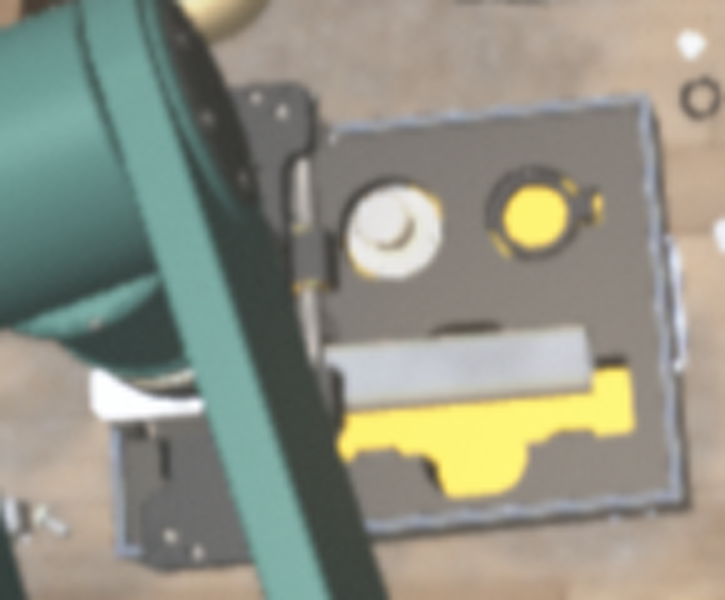

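```bash
python3 - <<'E'
from h import *
s=load('w30'); z=.1228+.006
f=lambda u,v,z:onz(s,u,v,z,True)
for l,r,v in [(242,315,175),(243,314,205),(252,303,265)]:
    a,b=f(l,v,z),f(r,v,z); print('axis',(a+b)/2,'w',np.linalg.norm(a-b))
print('dome',f(276,107,z)); print('cross yaw ref',s['world_from_camera'][:3,3])
t=load('t30'); g=lambda x,y,z:onz(t,100+x/5-.4,140+y/5-.4,z)
print('tube end from top', g(588,328,z+.0),g(592,388,z),)
L=lambda y:.4242-.0735*(y-.16)
for y in (.2,.25,.1,.29): print(y,L(y))
E
```

```text
axis [0.4199 0.2593 0.1288] w 0.03963934956460445
axis [0.4211 0.2425 0.1288] w 0.03937906521618402
axis [0.4231 0.2061 0.1288] w 0.030039530674902275
dome [0.4161 0.2956 0.1288]
cross yaw ref [0.4165 0.287  0.3028]
tube end from top [0.4419 0.0969 0.1288] [0.4164 0.0953 0.1288]
0.2 0.42126
0.25 0.41758500000000004
0.1 0.42861000000000005
0.29 0.41464500000000004
```

```bash
python3 - <<'E'
from h import *
s=load('w30')
print(onz(s,380.5,149,.0485,True)); 
cv2.imwrite('pics/z35.png',cv2.resize(s['image'][75:250,200:430,::-1],None,fx=3.4,fy=3.4,interpolation=cv2.INTER_CUBIC))
t=load('t27');print(onz(t,144.1,187.7,.0485))
E
```

```text
[0.5021 0.2742 0.0485]
[0.5031 0.2757 0.0485]
```

View pics/z35.png

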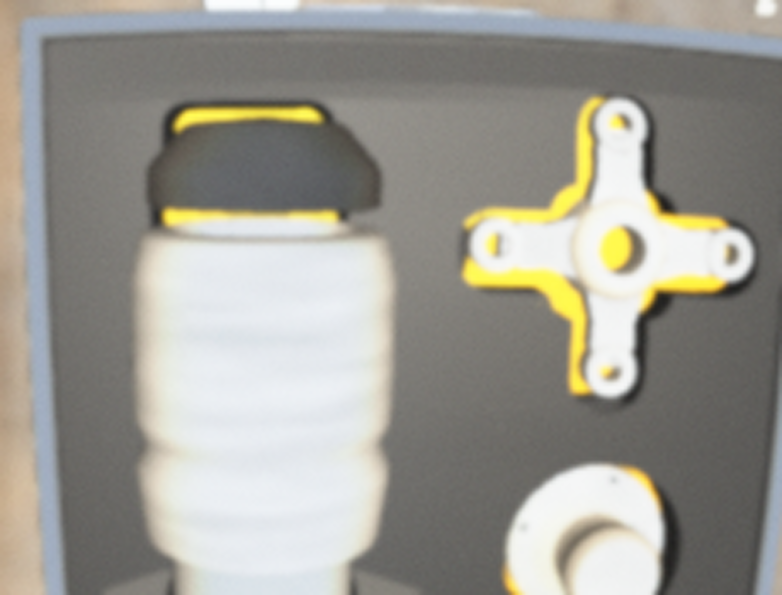

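```bash
python3 - <<'E'
from h import *
s=load('w30')
f=lambda x,y,z:onz(s,200+x/3.4-.35,75+y/3.4-.35,z,True)
print('pocket end face',f(162,118,.046),f(330,118,.046),'mid',(f(162,118,.046)+f(330,118,.046))/2)
print('pocket end floor',(f(175,125,.008)+f(325,125,.008))/2, f(175,125,.008),f(325,125,.008))
print('dome',(f(148,180,.129)+f(382,180,.129))/2,'tip',f(262,118,.129))
E
```

```text
pocket end face [0.3937 0.2965 0.046 ] [0.4321 0.299  0.046 ] mid [0.4129 0.2978 0.046 ]
pocket end floor [0.4136 0.2975 0.008 ] [0.3939 0.2962 0.008 ] [0.4332 0.2988 0.008 ]
dome [0.4177 0.2848 0.129 ] tip [0.4165 0.2944 0.129 ]
```

Emit:
send_rows --pt "-1 0.01 -0.003 0 -0.01" --pt "-1 0.03 -0.003 0 -0.01" --pt "-1 0.05 -0.003 0 -0.01" --pt "-1 0.058 -0.003 0 -0.01" --pt "-1 0.058 -0.003 0 -0.01"

```text
time: 22.85
tool_pos: [0.4172, 0.2093, 0.0609]
ee_rot: [-1.316, 1.566, -2.808]
wrist_force: [-0.9, -0.0, -3.4]
width: 0.0288
```

```bash
python3 - <<'E'
from h import *
st();s=snap('wrist','w31')
cv2.imwrite('pics/z36.png',cv2.resize(s['image'][75:250,180:410,::-1],None,fx=3.4,fy=3.4,interpolation=cv2.INTER_CUBIC))
t=snap('top','t31')
cv2.imwrite('pics/z37.png',cv2.resize(t['image'][140:260,100:245,::-1],None,fx=5,fy=5,interpolation=cv2.INTER_CUBIC))
E
```

```text
t 22.85 tcp [0.4172 0.2093 0.0609] F [-0.9422 -0.0347 -3.386 ] w 0.0288 q6 0.265
toolx [-0.0046 -0.0016 -1.    ] tooly yaw deg 4.503975554206771
```

View pics/z36.png

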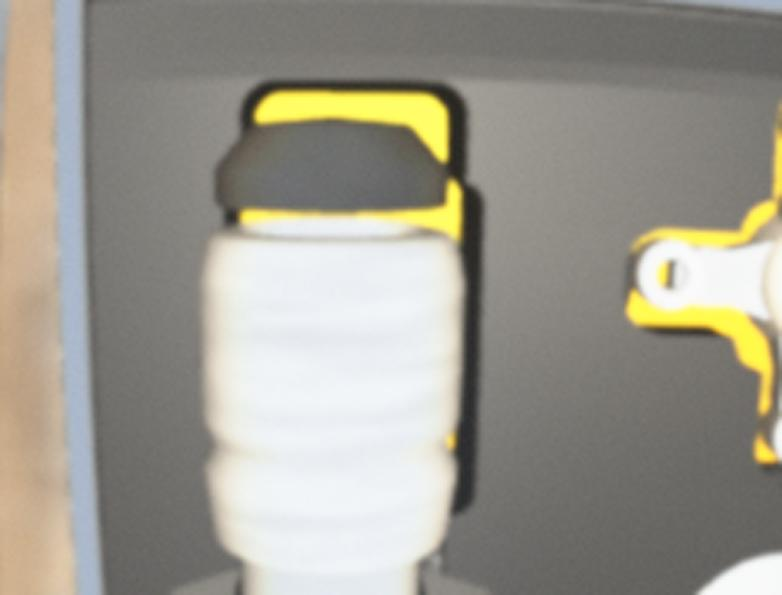

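View pics/z37.png

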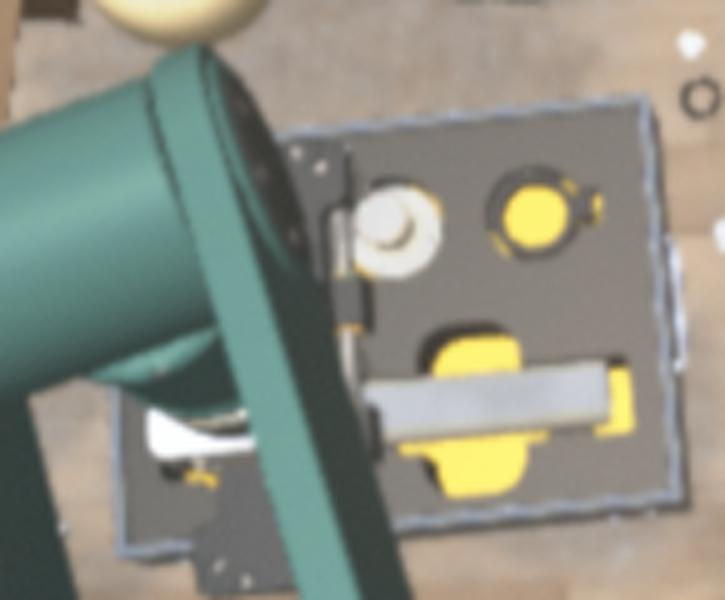

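Emit:
send_rows --pt "-1 0 0 0 0" --pt "-1 0 0 0 0" --pt "-1 0 0 0 0"

```text
time: 23.2
tool_pos: [0.4199, 0.2106, 0.0644]
ee_rot: [1.868, 1.568, 0.376]
wrist_force: [-0.0, -0.5, -2.1]
width: 0.0287
```

```bash
python3 - <<'E'
from h import *
st();s=snap('wrist','w32')
cv2.imwrite('pics/z36.png',cv2.resize(s['image'][75:250,180:410,::-1],None,fx=3.4,fy=3.4,interpolation=cv2.INTER_CUBIC))
E
```

```text
t 23.2 tcp [0.4199 0.2106 0.0644] F [-0.0336 -0.4544 -2.0823] w 0.0287 q6 0.265
toolx [ 0.0023  0.0009 -1.    ] tooly yaw deg 4.529313636038023
```

View pics/z36.png

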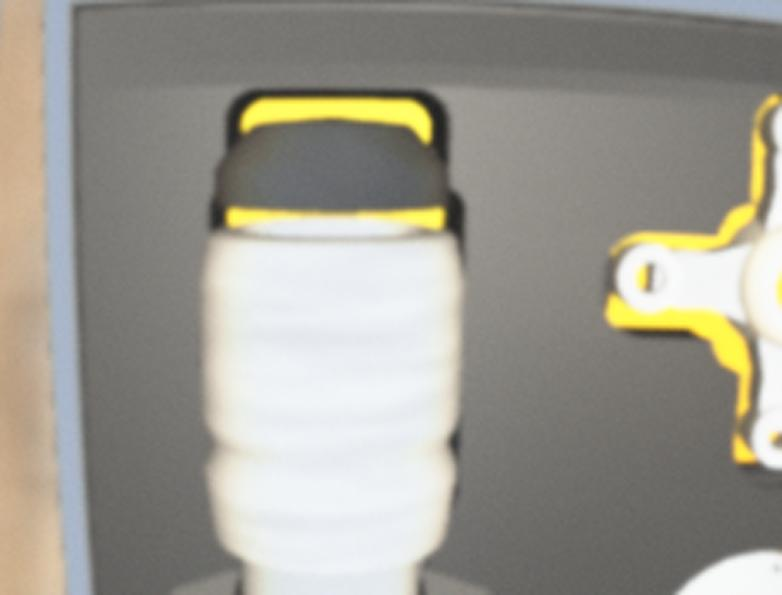

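Emit:
send_rows --pt "-1 0.004 0.0005 0 0.004" --pt "-1 0.008 0.0005 0 0.004" --pt "-1 0.011 0.0005 0 0.004" --pt "-1 0.014 0.0005 0 0.004" --pt "-1 0.014 0.0005 0 0.004"

```text
time: 23.67
tool_pos: [0.4188, 0.2101, 0.0481]
ee_rot: [-1.347, 1.569, -2.843]
wrist_force: [-0.3, 0.5, -2.6]
width: 0.029
```

```bash
python3 - <<'E'
from h import *
st();s=snap('wrist','w33')
cv2.imwrite('pics/z36.png',cv2.resize(s['image'][75:250,180:410,::-1],None,fx=3.4,fy=3.4,interpolation=cv2.INTER_CUBIC))
E
```

```text
t 23.67 tcp [0.4188 0.2101 0.0481] F [-0.2686  0.5043 -2.6117] w 0.029 q6 0.269
toolx [-0.002  -0.0006 -1.    ] tooly yaw deg 4.302372086334109
```

View pics/z36.png

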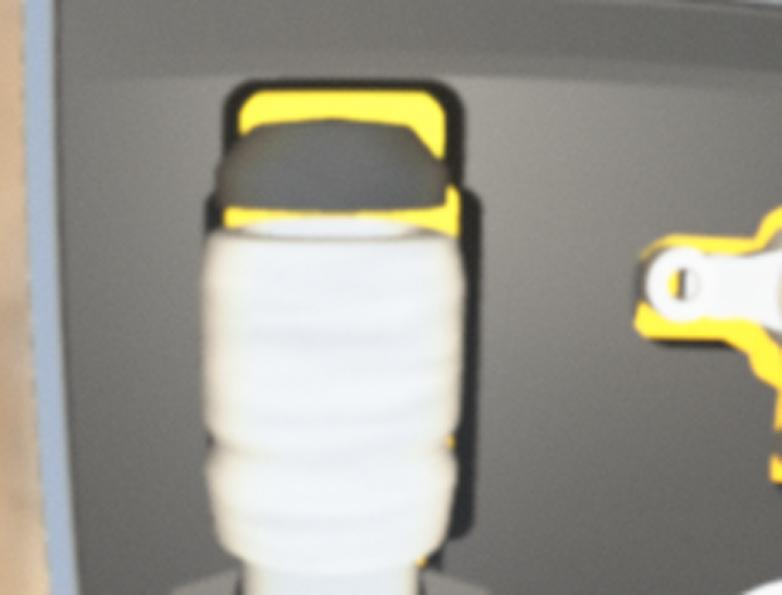

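Emit:
send_rows --pt "-1 0 0.0015 0 0" --pt "-1 0.001 0.0015 0 0" --pt "-1 0.003 0.0015 0 0" --pt "-1 0.004 0.0015 0 0"

```text
time: 24.05
tool_pos: [0.4213, 0.2105, 0.0454]
ee_rot: [2.127, 1.57, 0.631]
wrist_force: [-1.3, -0.1, 4.1]
width: 0.0282
```

```bash
python3 - <<'E'
from h import *
st();s=snap('wrist','w34')
cv2.imwrite('pics/z36.png',cv2.resize(s['image'][75:250,180:410,::-1],None,fx=3.4,fy=3.4,interpolation=cv2.INTER_CUBIC))
E
```

```text
t 24.05 tcp [0.4213 0.2105 0.0454] F [-1.3082 -0.1477  4.14  ] w 0.0282 q6 0.268
toolx [ 0.0004  0.0003 -1.    ] tooly yaw deg 4.296441998998515
```

View pics/z36.png

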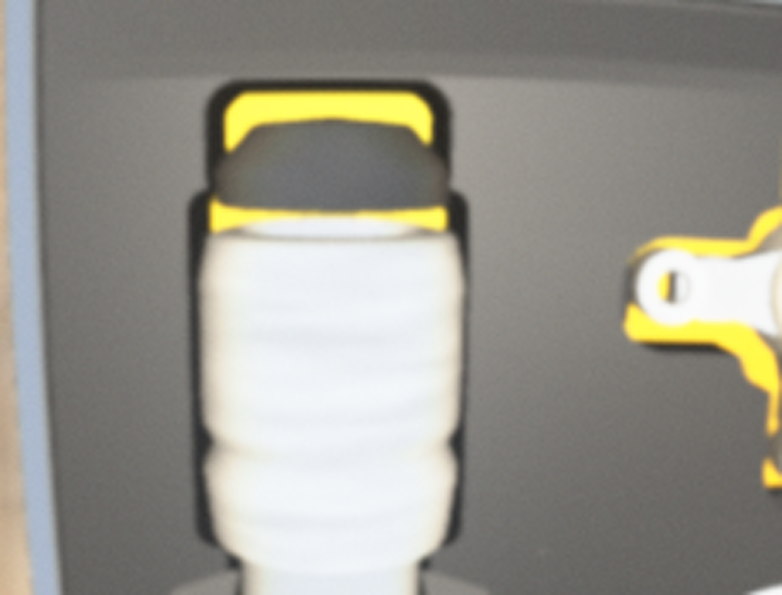

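Emit:
send_rows --pt "0.2 0 0 0 0" --pt "0.2 0 0 0 0" --pt "0.2 0 0 0 0" --pt "0.2 -0.02 0 0 0" --pt "0.2 -0.06 0 0 0"

```text
time: 24.52
tool_pos: [0.4171, 0.209, 0.1005]
ee_rot: [-1.315, 1.559, -2.811]
wrist_force: [0.5, 0.3, -0.2]
width: 0.0556
```

```bash
python3 - <<'E'
from h import *
st();s=snap('wrist','w35')
t=snap('top','t35')
cv2.imwrite('pics/z37.png',cv2.resize(t['image'][140:260,100:245,::-1],None,fx=5,fy=5,interpolation=cv2.INTER_CUBIC))
E
```

```text
t 24.52 tcp [0.4171 0.209  0.1005] F [ 0.4637  0.3252 -0.2243] w 0.0556 q6 0.268
toolx [-0.0116 -0.004  -0.9999] tooly yaw deg 4.289062979922611
```

View pics/w35.png

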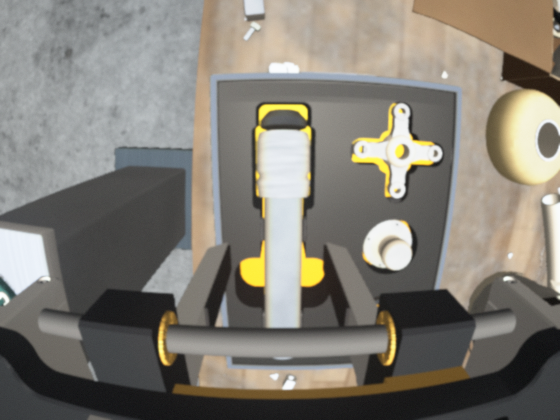

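View pics/z37.png

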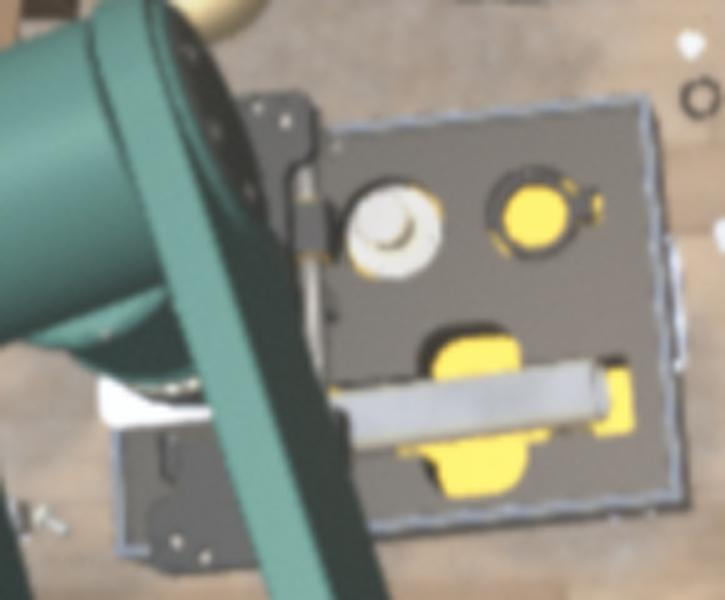

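```bash
python3 - <<'E'
from h import *
go(.4231,.1746,.09,4.2)
E
```

```text
t 24.62 tcp [0.4249 0.2119 0.1115] F [0.9109 0.6863 0.3011] w 0.0565 q6 0.268
toolx [ 0.0112  0.0043 -0.9999] tooly yaw deg 4.298141043998155
shift [ 0.0213 -0.0048  0.0371]
roll (tool x) 0.0017128843491123202 q6 now 0.26783768502953115
```

Emit:
send_rows --pt "-1 0 0 0.015 0" --pt "-1 0 -0.0005 0.036 0" --pt "-1 0.008 -0.0005 0.036 0" --pt "-1 0.016 -0.0005 0.036 0" --pt "-1 0.016 -0.0005 0.036 0"

```text
time: 25.03
tool_pos: [0.4216, 0.1745, 0.0866]
ee_rot: [-1.555, 1.566, -3.052]
wrist_force: [-0.3, 0.6, 0.3]
width: 0.0263
```

Emit:
send_rows --pt "-1 0 0 0 0" --pt "-1 0 0 0 0" --pt "-1 0 0 0 0" --pt "-1 0 0 0 0"

```text
time: 25.37
tool_pos: [0.4234, 0.175, 0.0894]
ee_rot: [2.235, 1.57, 0.74]
wrist_force: [-0.3, -0.1, 0.5]
width: 0.0012
```

```bash
python3 - <<'E'
from h import *
go(.4231,.1746,.07,4.2);s=snap('wrist','w36')
cv2.imwrite('pics/z38.png',cv2.resize(s['image'][40:330,170:450,::-1],None,fx=2,fy=2,interpolation=cv2.INTER_CUBIC))
E
```

```text
t 25.37 tcp [0.4234 0.175  0.0894] F [-0.3342 -0.0852  0.4756] w 0.0012 q6 0.192
toolx [ 0.0004  0.0003 -1.    ] tooly yaw deg 4.334352716775033
shift [ 0.0194 -0.0004  0.0003]
roll (tool x) 0.002344897266723711 q6 now 0.19210724206026505
```

View pics/z38.png

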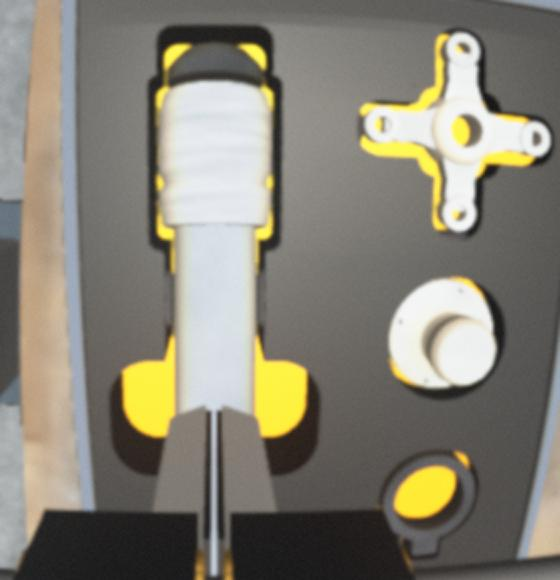

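Emit:
send_rows --pt "-1 0.01 0 0 0" --pt "-1 0.018 0 0 0" --pt "-1 0.023 0 0 0" --pt "-1 0.026 0 0 0" --pt "-1 0.028 0 0 0"

```text
time: 25.83
tool_pos: [0.4227, 0.1741, 0.0603]
ee_rot: [-1.173, 1.569, -2.669]
wrist_force: [-0.5, -0.8, 1.6]
width: 0.0008
```

Emit:
send_rows --pt "-1 0.001 0 0 0" --pt "-1 0.002 0 0 0" --pt "-1 0.003 0 0 0" --pt "-1 0.004 0 0 0"

```text
time: 26.17
tool_pos: [0.4237, 0.1746, 0.0575]
ee_rot: [1.925, 1.57, 0.429]
wrist_force: [-0.3, -0.6, 0.1]
width: 0.0006
```

Emit:
send_rows --pt "-1 0.002 0 0 0" --pt "-1 0.004 0 0 0" --pt "-1 0.006 0 0 0" --pt "-1 0.008 0 0 0"

```text
time: 26.5
tool_pos: [0.4242, 0.1742, 0.0501]
ee_rot: [1.197, 1.568, -0.299]
wrist_force: [-0.1, -1.8, 8.2]
width: 0.0002
```

Emit:
send_rows --pt "-1 0.0015 0 0 0" --pt "-1 0.003 0 0 0" --pt "-1 0.0045 0 0 0" --pt "-1 0.006 0 0 0"

```text
time: 26.83
tool_pos: [0.4236, 0.1747, 0.0433]
ee_rot: [2.296, 1.57, 0.8]
wrist_force: [0.1, -0.1, -0.1]
width: 0.0004
```

```bash
python3 - <<'E'
from h import *
st();s=snap('wrist','w37')
cv2.imwrite('pics/z38.png',cv2.resize(s['image'][40:330,170:450,::-1],None,fx=2,fy=2,interpolation=cv2.INTER_CUBIC))
t=snap('top','t37')
cv2.imwrite('pics/z37.png',cv2.resize(t['image'][140:260,100:245,::-1],None,fx=5,fy=5,interpolation=cv2.INTER_CUBIC))
E
```

```text
t 26.83 tcp [0.4236 0.1747 0.0433] F [ 0.08   -0.0552 -0.145 ] w 0.0004 q6 0.192
toolx [ 0.0007  0.0008 -1.    ] tooly yaw deg 4.2854737083844565
```

View pics/z38.png

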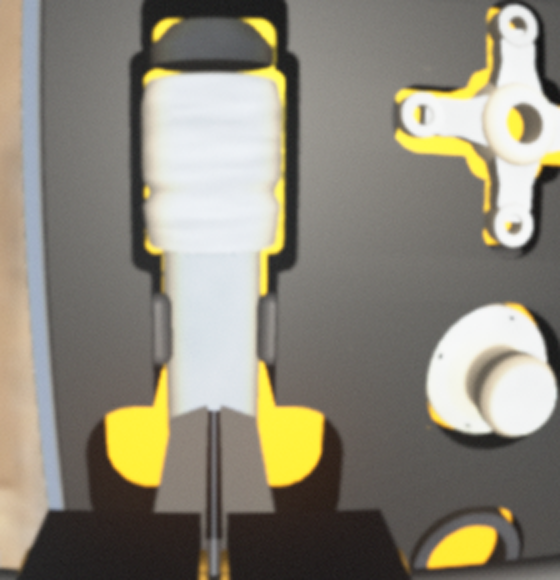

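View pics/z37.png

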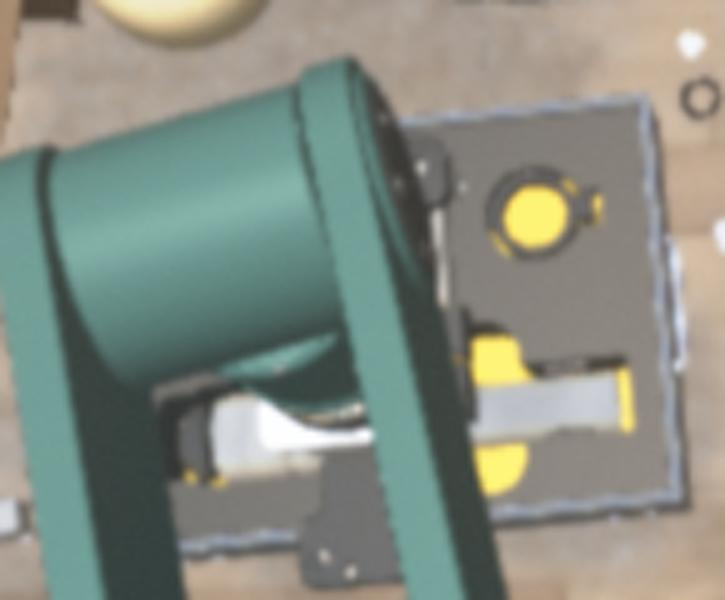

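Emit:
send_rows --pt "-1 0.001 0 0 0" --pt "-1 0.002 0 0 0" --pt "-1 0.003 0 0 0" --pt "-1 0.004 0 0 0"

```text
time: 27.27
tool_pos: [0.4244, 0.1747, 0.0404]
ee_rot: [1.68, 1.568, 0.184]
wrist_force: [-1.0, -1.7, 8.7]
width: 0.0003
```

Emit:
send_rows --pt "-1 0.001 0 0 0" --pt "-1 0.002 0 0 0" --pt "-1 0.003 0 0 0" --pt "-1 0.003 0 0 0"

```text
time: 27.6
tool_pos: [0.4261, 0.1748, 0.0403]
ee_rot: [1.632, 1.564, 0.136]
wrist_force: [-2.6, -2.0, 15.9]
width: 0.0004
```

Emit:
send_rows --pt "-1 -0.012 0 0 0" --pt "-1 -0.012 0 0.026 0" --pt "-1 -0.012 0 0.026 0" --pt "-1 -0.004 0 0.026 0" --pt "-1 -0.001 0 0.026 0"

```text
time: 28.02
tool_pos: [0.4273, 0.1487, 0.0391]
ee_rot: [1.562, 1.566, 0.065]
wrist_force: [-0.9, -2.9, 22.0]
width: 0.0006
```

Emit:
send_rows --pt "-1 0.001 0 0 0" --pt "-1 0.002 0 0 0" --pt "-1 0.003 0 0 0" --pt "-1 0.004 0 0 0"

```text
time: 28.35
tool_pos: [0.4285, 0.1488, 0.039]
ee_rot: [1.417, 1.563, -0.079]
wrist_force: [-7.3, -5.4, 33.8]
width: 0.0004
```

```bash
python3 - <<'E'
from h import *
st();t=snap('top','t38')
cv2.imwrite('pics/z37.png',cv2.resize(t['image'][140:260,100:245,::-1],None,fx=5,fy=5,interpolation=cv2.INTER_CUBIC))
E
```

```text
t 28.35 tcp [0.4285 0.1488 0.039 ] F [-7.2693 -5.419  33.845 ] w 0.0004 q6 0.136
toolx [ 0.0074 -0.0006 -1.    ] tooly yaw deg 4.327301800764562
```

View pics/z37.png

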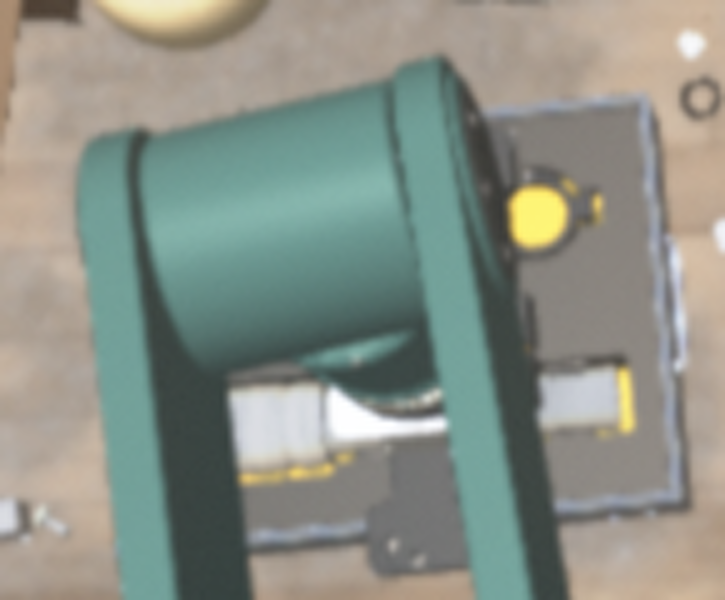

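Emit:
send_rows --pt "-1 -0.01 0 0 0" --pt "-1 -0.04 0 0 0" --pt "-1 -0.08 0 0.01 0" --pt "-1 -0.11 0 0.04 0" --pt "-1 -0.12 0 0.06 0"

```text
time: 28.82
tool_pos: [0.4317, 0.0888, 0.1573]
ee_rot: [1.582, 1.564, 0.089]
wrist_force: [2.1, 0.2, -0.1]
width: 0.0006
```

```bash
python3 - <<'E'
from h import *
st();s=snap('wrist','w39')
t=snap('scene','s39')
cv2.imwrite('pics/z40.png',cv2.resize(t['image'][150:240,130:290,::-1],None,fx=4.8,fy=4.8,interpolation=cv2.INTER_CUBIC))
cv2.imwrite('pics/z39.png',cv2.resize(s['image'][0:300,150:450,::-1],None,fx=2,fy=2,interpolation=cv2.INTER_CUBIC))
E
```

```text
t 28.82 tcp [0.4317 0.0888 0.1573] F [ 2.1411  0.2433 -0.1287] w 0.0006 q6 -0.003
toolx [ 0.0069  0.0006 -1.    ] tooly yaw deg 4.41824337331303
```

View pics/z39.png

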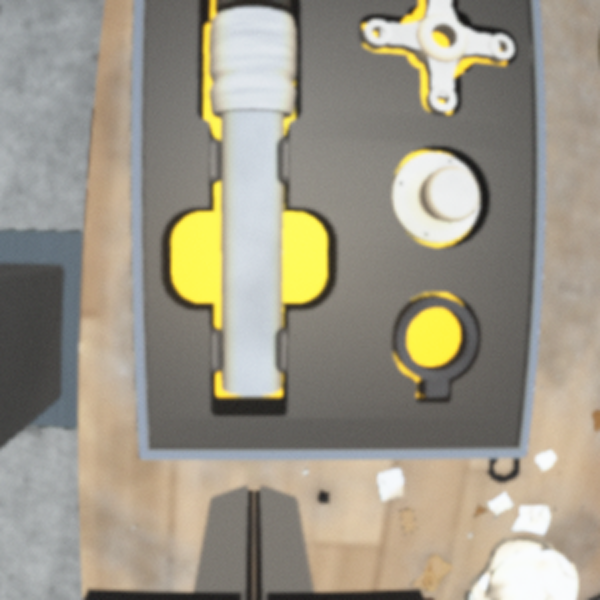

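View pics/z40.png

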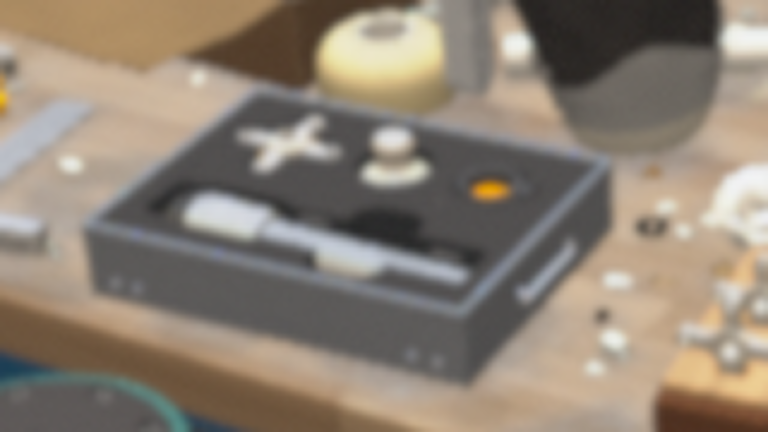

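```bash
python3 - <<'E'
from h import *
go(.5055,.2755,.157,4.2)
E
```

```text
t 28.92 tcp [0.4314 0.0876 0.1552] F [-0.7128  0.7042 -0.6251] w 0.0001 q6 -0.0
toolx [ 0.0048  0.0001 -1.    ] tooly yaw deg 4.134111430033038
shift [-0.0014  0.0875 -0.182 ]
roll (tool x) -0.0011499724853540894 q6 now -0.000496926837733462
```

Emit:
send_rows --pt "-1 0 0.019 -0.036 0" --pt "-1 0 0.038 -0.073 0" --pt "-1 0 0.056 -0.11 0" --pt "-1 0 0.075 -0.146 0" --pt "-1 0 0.087 -0.182 0"

```text
time: 29.33
tool_pos: [0.502, 0.2797, 0.1497]
ee_rot: [-1.47, 1.566, -2.965]
wrist_force: [0.2, -0.3, -0.2]
width: 0.0004
```

Emit:
send_rows --pt "-1 0.03 0 0 0" --pt "-1 0.06 0 0 0" --pt "-1 0.08 0 0 0" --pt "-1 0.09 0 0 0"

```text
time: 29.67
tool_pos: [0.4983, 0.2771, 0.0562]
ee_rot: [-1.336, 1.559, -2.83]
wrist_force: [-0.8, -0.7, -0.7]
width: 0.0004
```

```bash
python3 - <<'E'
from h import *
go(.5055,.2755,.0485,4.2);snap('wrist','w40')
s=load('w40');cv2.imwrite('pics/z41.png',cv2.resize(s['image'][150:330,150:450,::-1],None,fx=2.6,fy=2.6,interpolation=cv2.INTER_CUBIC))
E
```

```text
t 29.67 tcp [0.4983 0.2771 0.0562] F [-0.7546 -0.7148 -0.7494] w 0.0004 q6 0.331
toolx [-0.0108 -0.0035 -0.9999] tooly yaw deg 4.390731029831301
shift [0.0076 0.0071 0.0021]
roll (tool x) 0.0033288844562757713 q6 now 0.33051865088142157
```

View pics/z41.png

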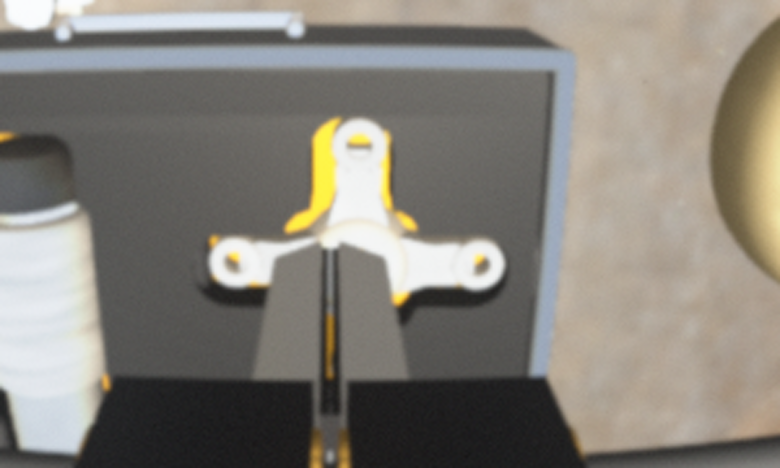

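Emit:
send_rows --pt "-1 -0.005 0.004 0 0" --pt "-1 -0.005 0.004 0 0" --pt "-1 0.0 0.004 0 0" --pt "-1 0.003 0.004 0 0"

```text
time: 30.05
tool_pos: [0.5082, 0.2775, 0.062]
ee_rot: [1.943, 1.567, 0.447]
wrist_force: [0.0, 0.8, -0.8]
width: 0.0005
```

Emit:
send_rows --pt "-1 0.002 0 0 0" --pt "-1 0.004 0 0 0" --pt "-1 0.006 0 0 0" --pt "-1 0.008 0 0 0"

```text
time: 30.38
tool_pos: [0.5068, 0.277, 0.0522]
ee_rot: [2.367, 1.571, 0.871]
wrist_force: [0.1, -0.3, 0.6]
width: 0.0005
```

```bash
python3 - <<'E'
from h import *
st();snap('wrist','w41')
s=load('w41');cv2.imwrite('pics/z42.png',cv2.resize(s['image'][150:330,150:450,::-1],None,fx=2.6,fy=2.6,interpolation=cv2.INTER_CUBIC))
E
```

```text
t 30.38 tcp [0.5068 0.277  0.0522] F [ 0.0982 -0.3432  0.5687] w 0.0005 q6 0.327
toolx [ 0.0002  0.0002 -1.    ] tooly yaw deg 4.286787039973795
```

View pics/z42.png

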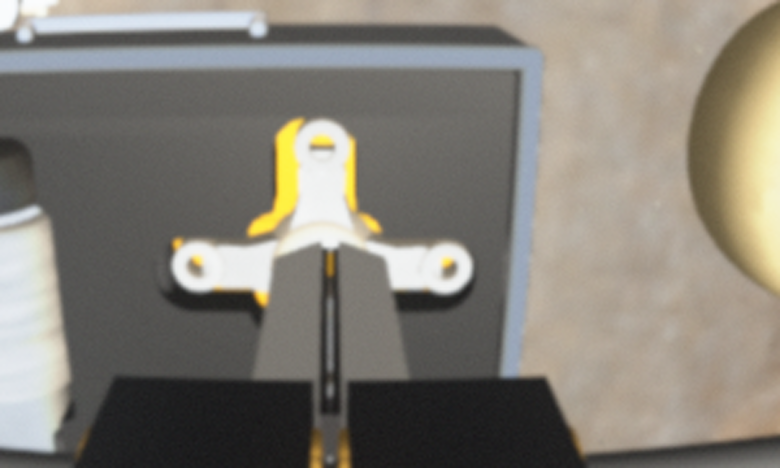

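No contact at 0.0522, so the hub is below that. Press on, slightly nudging toward −x.

Emit:
send_rows --pt "-1 0.002 -0.001 0.001 0" --pt "-1 0.004 -0.001 0.001 0" --pt "-1 0.006 -0.001 0.001 0" --pt "-1 0.007 -0.002 0.001 0"

```text
time: 30.77
tool_pos: [0.506, 0.2759, 0.0483]
ee_rot: [1.637, 1.568, 0.141]
wrist_force: [-2.0, -1.9, 13.5]
width: 0.0004
```

```bash
python3 - <<'E'
from h import *
st()
E
```

```text
t 30.77 tcp [0.506  0.2759 0.0483] F [-2.0484 -1.8858 13.5326] w 0.0004 q6 0.327
toolx [ 0.0029  0.0004 -1.    ] tooly yaw deg 4.296929770369882
```

Emit:
send_rows --pt "-1 0.001 0 0 0" --pt "-1 0.002 0 0 0" --pt "-1 0.003 0 0 0"

```text
time: 31.02
tool_pos: [0.5062, 0.276, 0.0481]
ee_rot: [1.663, 1.567, 0.167]
wrist_force: [-7.4, -4.8, 24.3]
width: 0.0004
```

Emit:
send_rows --pt "-1 -0.01 0 0 0" --pt "-1 -0.04 0 0 0" --pt "-1 -0.08 0 0 0" --pt "-1 -0.1 -0.03 0 0" --pt "-1 -0.1 -0.06 0.01 0"

```text
time: 31.43
tool_pos: [0.449, 0.2637, 0.1485]
ee_rot: [2.004, 1.559, 0.509]
wrist_force: [-0.7, 0.2, -1.2]
width: 0.0005
```

```bash
python3 - <<'E'
from h import *
# clamp mid target: tube_end + .158*dir
go(.4288-.0733*.158,.0968+.9973*.158,.075,4.2)
E
```

```text
t 31.43 tcp [0.449  0.2637 0.1485] F [-0.7385  0.2187 -1.2226] w 0.0005 q6 0.346
toolx [ 0.0105  0.0059 -0.9999] tooly yaw deg 4.3114674990491055
shift [ 0.0731 -0.0332  0.0073]
roll (tool x) 0.0019454748673706224 q6 now 0.34613173239434836
```

Emit:
send_rows --pt "-1 0 -0.028 0.006 0" --pt "-1 0.02 -0.031 0.008 0" --pt "-1 0.05 -0.031 0.008 0" --pt "-1 0.075 -0.031 0.008 0" --pt "-1 0.085 -0.031 0.008 0"

```text
time: 31.85
tool_pos: [0.4129, 0.25, 0.0537]
ee_rot: [-1.234, 1.565, -2.73]
wrist_force: [-0.5, -0.3, -1.2]
width: 0.0004
```

Emit:
send_rows --pt "-1 0.0 0 0 0" --pt "-1 0.002 0 0 0" --pt "-1 0.005 0 0 0" --pt "-1 0.008 0 0 0"

```text
time: 32.18
tool_pos: [0.417, 0.2518, 0.0509]
ee_rot: [1.95, 1.567, 0.454]
wrist_force: [-0.8, 0.1, 0.3]
width: 0.0009
```

Emit:
send_rows --pt "-1 0.001 0 0 0" --pt "-1 0.002 0 0 0" --pt "-1 0.003 0 0 0" --pt "-1 0.004 0 0 0"

```text
time: 32.52
tool_pos: [0.418, 0.2523, 0.0485]
ee_rot: [1.953, 1.564, 0.457]
wrist_force: [-1.1, -0.4, 13.5]
width: 0.0004
```

```bash
python3 - <<'E'
from h import *
st()
E
```

```text
t 32.52 tcp [0.418  0.2523 0.0485] F [-1.118  -0.37   13.4947] w 0.0004 q6 0.352
toolx [ 0.006  0.003 -1.   ] tooly yaw deg 4.295914844463955
```

Emit:
send_rows --pt "-1 -0.015 0 0 0" --pt "-1 -0.05 0 0 0" --pt "-1 -0.09 0 0.02 0" --pt "-1 -0.12 0 0.06 0" --pt "-1 -0.13 0 0.1 0"

```text
time: 32.93
tool_pos: [0.4241, 0.1614, 0.1768]
ee_rot: [1.803, 1.563, 0.311]
wrist_force: [1.5, -0.7, -0.1]
width: 0.0004
```

Emit:
send_rows --pt "-1 -0.02 0 0.04 0" --pt "-1 -0.03 0 0.08 0" --pt "-1 -0.03 0 0.08 0" --pt "-1 -0.03 0 0.08 0"

```text
time: 33.27
tool_pos: [0.4291, 0.0792, 0.2033]
ee_rot: [1.63, 1.568, 0.13]
wrist_force: [-0.4, -0.3, -0.5]
width: 0.0005
```

```bash
python3 - <<'E'
from h import *
st();snap('wrist','w43');s=snap('scene','s43')
cv2.imwrite('pics/z44.png',cv2.resize(s['image'][150:260,130:330,::-1],None,fx=3.9,fy=3.9,interpolation=cv2.INTER_CUBIC))
E
```

```text
t 33.27 tcp [0.4291 0.0792 0.2033] F [-0.3888 -0.3083 -0.5206] w 0.0005 q6 -0.018
toolx [ 0.003   0.0004 -1.    ] tooly yaw deg 4.023797405189117
```

View pics/w43.png

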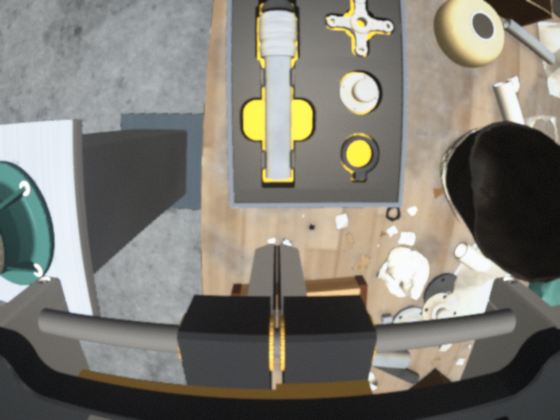

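View pics/z44.png

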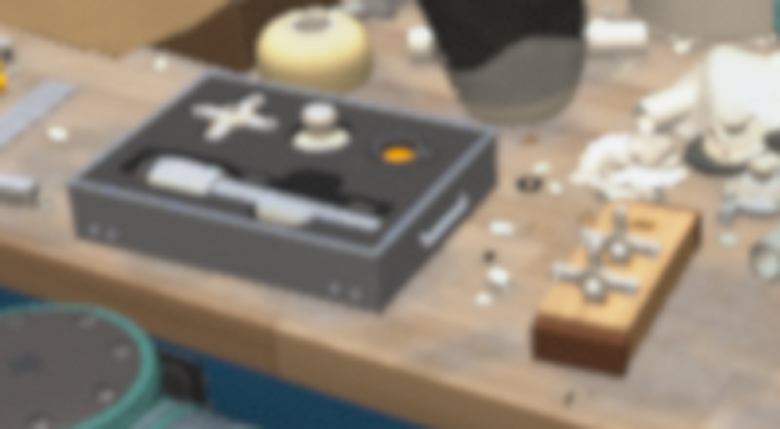

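All four foam parts are in place, the two small adapters are still in the rack, and the arm is clear.

```bash
python3 - <<'E'
from bench import robot
print(robot.close_job())
E
```

```text
the job is handed in; nothing more can be done
None
```

The kit is packed and handed in at about 33 s of the 72 s allowed; no verdict was reported.

- **Adapter laid down:** I took the largest adapter from the far rack pocket by its level arm ends. I tipped it over against the bench to lie flat, hub up, and let go. The wrist picture confirmed it flat and free of the gripper before I took it up again.
- **Adapter in the foam:** It settled tilted on the foam lips at first, then levelled when I pressed the hub. A second press stopped at 48.1–48.3 mm under up to 24 N, against 48.5 mm expected. It sits about 2 mm off centre towards +x and +y, which uses up the slack in the slot.
- **Pylon:** I set it on the lips with the clamp end over the wide pocket, then pressed it through from the finger recess. The tube stopped at 40.3 and 39.0 mm, against about 41 and 40 mm expected. The clamp top stopped at 48.5 mm under 13 N, against about 50 mm.
- **Forces:** The highest reading was 34 N, from the closed fingertips pressing the pylon down.
- **Other parts:** The last wrist and scene pictures show the ball adapter and collar still in their cutouts and the two smaller adapters still in the rack. The arm is clear of everything.

One check was poor. An early wrist view put the adapter's arms a few millimetres too high. The press heights and the top camera both indicate it is home, and I went by those.

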